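# Wedge the press plate off its base

### The arm

A 6-joint arm with a two-finger parallel gripper is mounted at the origin on a cart in front of the work surface, level with it; the furniture and walls round the work are solid. World frame = base frame: x ahead of the robot, y to its left, z up, the work surface at z = 0. Lengths are in m, angles in rad, forces in N, time in s.
With the tool pointing down it reaches from about 0.275 to 0.75 m from the base axis. Payload 10.2 kg.
Tool frame: the origin (TCP) lies midway between the tips of the shut fingers; the grasp point (between the pads) lies bot.grip_depth behind it (bot.grip_depth is the distance from the TCP to the grasp point, in m); z points along the fingers, y is the direction in which the jaws open and shut (so a half turn about z gives the same grasp; the last joint's range is limited). The gripper opens to 88 mm and grips with 3 to 60 N. Pads are 18 mm wide; open, the fingers measure 123 mm over their backs; the gripper's body (75 mm by 187 mm) begins 45 mm behind the grasp point.
Start: joints at [1.011, 0.313, 1.498, -0, 1.331, -0.223], TCP at [0.174, 0.496, 0.239] pointing down, gripper open.
Joint ranges: [-2.94, 2.94], [-0.97, 2.17], [0.19, 2.56], [-1.23, 4.37], [0.02, 3.11], [-2.88, 2.88]. Speed limits (rad/s): [2.39, 2.39, 3.01, 3.14, 3.14, 3.14].

### API

Orientations are given as a rotation vector (axis times angle).
In Python, from cell import observe, vision, order, bot gives the robot as it stands.
- The arm moves only by the shell command python3 -m creep 'ROWS' [OPENING] [FORCE]. ROWS is JSON, a list of rows, each an object of numbers: "tx", "ty", "tz": the shift along the tool's x, y, z in cm; "wx", "wy", "wz": the turn, a rotation vector about the tool's x, y, z in rad. A call has 1 to 20 rows; each row shifts and turns the pose as measured when the row begins, along the tool's axes as they then stand; what a row does not reach is not made up. A row lasts 1/12 s, in which the tool goes at most 41.7 mm and 7.16 degrees, less where a joint would pass 70% of its speed; a pose out of reach is approached as far as the arm can. A call is refused whole if a number of a shift passes 4.17 or a number of a turn 0.125, either way. A call with a gripper value outside its range is refused whole. OPENING is the gripper's target within -1 to 1 (fully open at 1, half-way at 0, shut at -1), set as the call begins (- or left out, the last holds). The fingers move at their own pace and stop on an object; FORCE is the grip in N (left out, the last holds). Time passes only in rows, so rows that do not move let the fingers close. It gives the time, the measured TCP pose, the force and the opening at its end, in the units of the state.
- observe(): the state, without advancing time (a new reading comes with each control period).
- vision.capture(name): name is "side" or "top" or "wrist"; returns the picture (420x560x3 uint8, red, green, blue); there is no depth.
- vision.calibration(name): a dict with "fx", "fy", "cx", "cy" (pixels), "distortion" ([k1, k2, p1, p2, k3] as OpenCV has them; the pictures are not rectified), "extrinsics" (4x4, takes a point from world to camera coordinates). Camera axes: x right, y up, looking along -z (the intrinsics and any distortion apply to the point x, -y, -z); pixel columns grow to the right and rows downward; lengths in m; the calibration is good to about 2 mm. A picture is of the moment at which its call begins: read the wrist's pose just before it. calibration takes no time and is no camera call; for the wrist camera it gives the pose at the moment of the call.
- order.job_done(): hands the job in, once; it reports no verdict.
The state is a dict: "t": time; "joint_positions": joint angles; "qd": joint speeds; "effort": joint torques, N m; "position": TCP position; "tcp_rot": TCP orientation; "contact_force": force on the tool from outside, world axes, zero at the start; "ft_torque": the same for the moment, N m; "gripper_width": finger opening in m.
Only numpy, scipy, OpenCV 4.12 (cv2) and the standard library are available. Lean on these libraries where they do the work, as an engineer would, in place of code of your own. Each camera call takes 0.05 s, during which the arm holds its last target.

### The job

The plate of the little glue-up press has to be eased off its base and kept there for a colleague. Pull the plastic cap straight up from the mouth of the press's slot, all the way, and leave it up; then take the wooden wedge (not the flat packing strip) by its grip block and push it, thin end first and lying flat on the bench, into the slot until the plate has just lifted off the base, to a gap of about 4 mm. Finish there, still holding the wedge in the gripper with the plate resting on it, and leave the other things alone.

Things in the scene. Friction and masses are not known exactly. Their poses are not given: they have to be found in the camera images.
- press: glue-up press fixed to the bench: two plywood rails (10 mm high, 54 mm apart; x -75 to 55, y -50 to 50 mm) with an aluminium plate lying on them, guided by four steel posts 50 mm high. Origin on the bench under the plate's middle; x runs along the slot under the plate, from its mouth inward (the push direction, roughly to the robot's right), y across, z up
- slot_mouth (a point): middle of the slot's mouth on the bench, 55 mm before the press's origin (its x = -55 mm), axes as the press's. The slot is 54 mm wide, 10 mm high and 98 mm deep, the bench its floor. 11 mm before the mouth two steel pins, 5 mm thick and 39 mm high, stand 21.5 mm to either side of the middle; the wedge goes between them
- plate_edge (a point): middle of the lower front edge of the aluminium plate (110 x 100 x 14 mm, about 0.6 kg), above the slot's mouth; 10 mm above the bench while the plate lies on its base
- press_plate (a joint): how far the plate has risen straight up off its base, m: 0 = lying on the rails, 0.018 = top stop; it falls back by its weight
- cap_top (a point): middle of the top of the grey cap, an upright plastic slab 12 mm thick (along the press's x), 54 mm wide (along y), 44 mm high, that sits on the two pins 11 mm before the mouth and shuts the slot. Its top is 45 mm above the bench when down, 21 mm above the plate's top, so it can be pinched over its 12 mm or its 54 mm
- slot_cap (a joint): how far the cap has been pulled up its pins, m: 0 = down, shutting the slot; 0.026 = fully up against its stop, slot open. About 5 N of friction holds it; it stays where it is left
- wedge: light wooden wedge, 140 x 36 mm, 75 g, lying on the 7 mm thick pale model board at the start. Origin at the centre of its underside, x towards the thin end, z up. Its top slopes 1 in 6, from 5 mm thick at the tip to 23 mm at x = -38 mm, where an upright grip block begins. A thin dark line across the slope at x = 16 mm meets the plate's front edge when the plate is 4 mm up
- wedge_tip (a point): middle of the thin end's lower edge, 70 mm ahead of the wedge's origin. The wedge first touches the plate with 30 mm of its length past the mouth, then lifts it 1 mm for every 6 mm further, against 10 to 15 N
- wedge_grip (a point): centre of the wedge's grip block, 32 mm long (along x), 36 mm wide (along y), 42 mm high: 54 mm behind the wedge's origin, 21 mm above its underside; axes as the wedge's
- packer: flat packing strip of the same wood, 140 x 36 x 16 mm, no slope and no block: not to be used. It and the wedge lie side by side on the model board in either order. Origin at the centre of its underside, x along its length
- sanding_block: cork sanding block, 33 x 90 x 26 mm, a bystander
- glue_bottle: small standing glue bottle, 34 mm across and 92 mm high, a bystander

How it is judged:
By the outcome, as a careful person would: the job done as asked, in the order asked, and still so for the second after the job is handed in, while the arm keeps its last pose, push and grip.
It also fails if it takes over 48 s, if anything falls off the work surface, if the arm or the gripper's body presses on something with over 40 N, if the wrist force passes 120 N, or if a joint passes its speed limit or range.

## Working session

There is one attempt and no reset: what is moved stays moved. The work goes in short steps, Python scripts to look and compute and a shell command to move; the robot and the scene stay as the last step left them, time stands still between calls to the robot, and variables do not carry over. Pictures are saved under pics/ and viewed, and the job is handed in when it is done.

```bash
ls; mkdir -p pics; python3 - <<'E'
from cell import observe, vision, order, bot
import cv2
print(observe()); print(bot.grip_depth)
for n in ("top","side","wrist"):
    c=vision.calibration(n); print(n,c)
    cv2.imwrite(f"pics/{n}0.png",vision.capture(n)[:,:,::-1])
E
```

```text
pics
{'t': 0.0, 'joint_positions': array([ 1.01058515e+00,  3.13427523e-01,  1.49841294e+00, -2.74465900e-05,
        1.33098527e+00, -2.23401059e-01]), 'qd': array([ 0.00126625,  0.00043467, -0.00052265, -0.00041407, -0.00030971,
       -0.00111079]), 'effort': array([ 4.16445391e-04, -4.02213979e+01, -2.52266461e+01,  6.94715884e-02,
        3.52850812e-02, -1.18911566e-04]), 'position': array([0.17339008, 0.49528953, 0.23818166]), 'tcp_rot': array([-5.26477927e-01, -3.09671094e+00,  1.80587217e-03]), 'contact_force': array([ 0.37317026, -0.21825845,  0.00261008]), 'ft_torque': array([-0.00617938, -0.01523764,  0.02301468]), 'gripper_width': 0.08824528065254365}
0.0187
top {'fx': 539.9884936662822, 'fy': 539.9884936662822, 'cx': 282.3450790811475, 'cy': 213.84043622051, 'distortion': array([-0.14052971,  0.        ,  0.        ,  0.        ,  0.        ]), 'extrinsics': array([[ 0.00772089, -0.99996353,  0.00365012,  0.30652097],
       [ 0.98230635,  0.00826751,  0.18709858, -0.57755374],
       [-0.18712193,  0.00214097,  0.98233436, -0.88899821],
       [ 0.        ,  0.        
[... 435 characters left out ...]
 8.21833308e-01,  5.51753840e-01,
        -1.13179669e+00],
       [ 0.00000000e+00,  0.00000000e+00,  0.00000000e+00,
         1.00000000e+00]])}
wrist {'fx': 293.82055261671053, 'fy': 293.82055261671053, 'cx': 277.5021059980085, 'cy': 211.11818345129254, 'distortion': array([-0.01379992,  0.        ,  0.        ,  0.        ,  0.        ]), 'extrinsics': array([[ 3.30382324e-01,  9.43846885e-01, -7.60482138e-04,
        -5.23444124e-01],
       [-8.96779614e-01,  3.13655521e-01, -3.12100204e-01,
         4.36286958e-02],
       [-2.94336276e-01,  1.03794376e-01,  9.50048885e-01,
        -3.90149678e-01],
       [ 0.00000000e+00,  0.00000000e+00,  0.00000000e+00,
         1.00000000e+00]])}
```

View pics/top0.png

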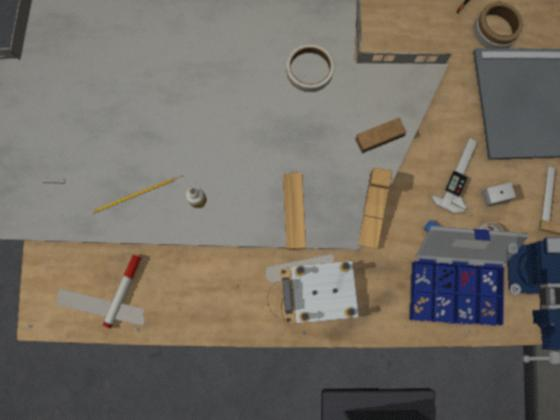

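View pics/side0.png

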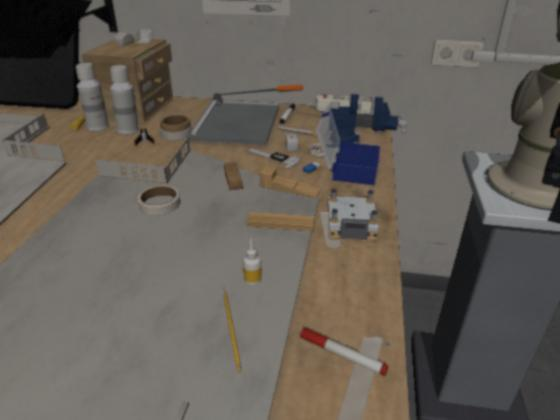

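View pics/wrist0.png

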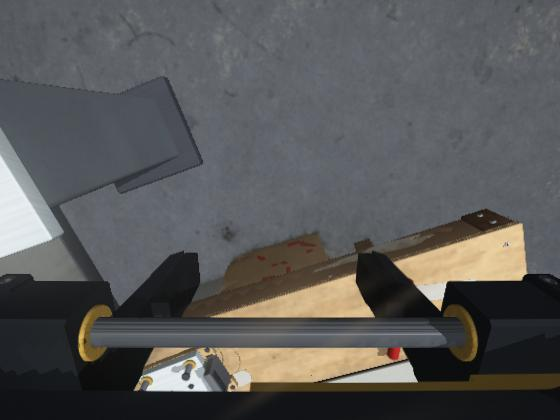

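Top view: press around (322,292) with the dark cap at (287,295). The wedge is the right-hand piece at (376,208), with its grip block at the upper end (380,178). The packer is at (294,210), the cork block at (381,135) and the bottle at (194,196). I'll enlarge these.

```bash
cat > h.py <<'E'
import numpy as np, cv2
from cell import observe, vision, bot
from scipy.spatial.transform import Rotation as R
F=np.diag([1,-1,-1.])
def ray(name,uv,c=None):
    c=c or vision.calibration(name)
    K=np.array([[c['fx'],0,c['cx']],[0,c['fy'],c['cy']],[0,0,1]])
    p=cv2.undistortPoints(np.array(uv,float).reshape(-1,1,2),K,c['distortion']).reshape(-1,2)
    E=c['extrinsics'];Rm=E[:3,:3];o=-Rm.T@E[:3,3]
    d=np.c_[p[:,0],-p[:,1],-np.ones(len(p))]@Rm
    return o,d
def atz(name,uv,z,c=None):
    o,d=ray(name,uv,c); z=np.broadcast_to(z,(len(d),))
    return o+d*((z-o[2])/d[:,2])[:,None]
def proj(name,X,c=None):
    c=c or vision.calibration(name)
    K=np.array([[c['fx'],0,c['cx']],[0,c['fy'],c['cy']],[0,0,1]])
    X=np.atleast_2d(np.array(X,float));E=c['extrinsics'];Y=(X@E[:3,:3].T+E[:3,3])*[1,-1,-1]
    return cv2.projectPoints(Y,np.zeros(3),np.zeros(3),K,c['distortion'])[0].reshape(-1,2)
def crop(im,x0,y0,w,h,s,out,pts=None):
    a=cv2.resize(im[y0:y0+h,x0:x0+w],None,fx=s,fy=s,interpolation=cv2.INTER_CUBIC)
    for k in range((x0//10+1)*10,x0+w,10):
        X=int((k-x0+.5)*s); L=12 if k%50 else 25; cv2.line(a,(X,0),(X,L),(0,0,255),1)
        if k%20==0: cv2.putText(a,str(k),(X+1,L),0,.4,(0,255,255),1)
    for k in range((y0//10+1)*10,y0+h,10):
        Y=int((k-y0+.5)*s); cv2.line(a,(0,Y),(12,Y),(0,0,255),1)
        if k%20==0: cv2.putText(a,str(k),(12,Y),0,.4,(0,255,255),1)
    if pts is not None:
        for p in pts: cv2.circle(a,(int((p[0]-x0+.5)*s),int((p[1]-y0+.5)*s)),3,(255,0,255),1)
    cv2.imwrite(out,a)
E
python3 - <<'E'
from h import *
im=cv2.imread('pics/top0.png')
crop(im,255,245,115,86,6.5,'pics/t_press.png')
crop(im,275,110,140,100,5.7,'pics/t_wedge.png')
crop(im,275,160,140,100,5.7,'pics/t_wedge2.png')
im=cv2.imread('pics/side0.png')
crop(im,240,160,150,90,5.3,'pics/s_w.png')
E
```

```text
(no output)
```

View pics/t_press.png

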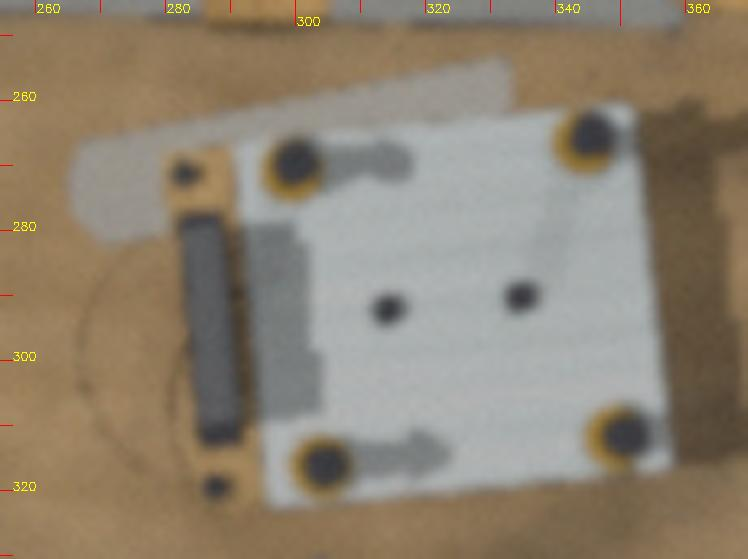

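View pics/t_wedge2.png

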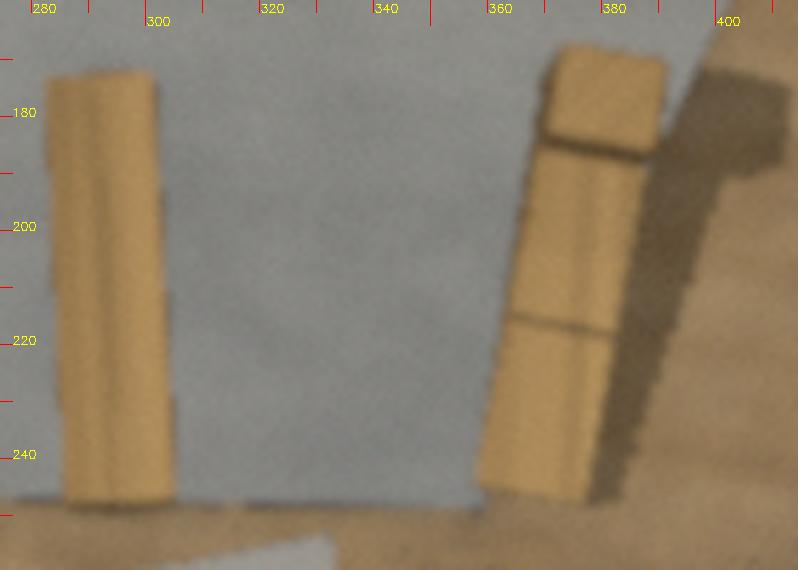

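View pics/s_w.png

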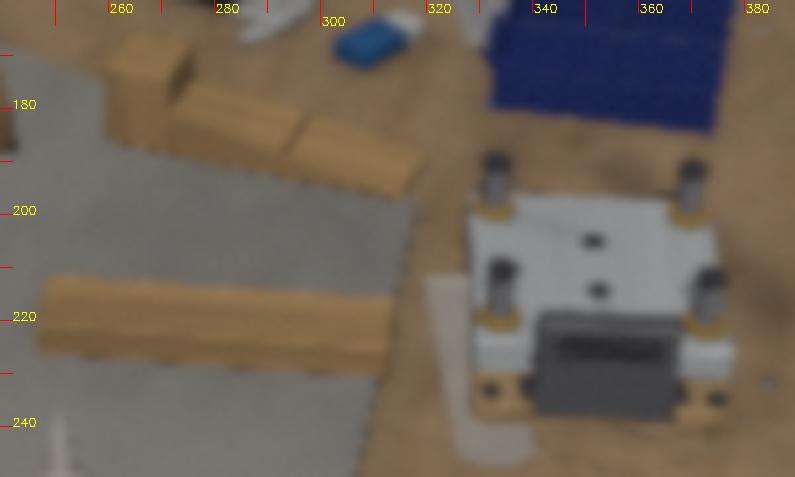

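```bash
cat > m.py <<'E'
from h import *
from scipy.optimize import least_squares
def fit(obs,init,z0):
    # obs: list (cam, local xyz, uv); pose x,y,yaw
    cs={n:vision.calibration(n) for n in set(o[0] for o in obs)}
    def W(p,l):
        c,s=np.cos(p[2]),np.sin(p[2]); return np.array([p[0]+c*l[0]-s*l[1],p[1]+s*l[0]+c*l[1],l[2]+z0])
    def f(p): return np.concatenate([proj(n,W(p,l),cs[n])[0]-uv for n,l,uv in obs])
    r=least_squares(f,init,loss='soft_l1'); return r.x,r.fun.reshape(-1,2),W
T=lambda x,y,s,x0,y0:(x/s+x0-.5,y/s+y0-.5)
E
python3 - <<'E'
from m import *
a=lambda x,y:T(x,y,6.5,255,245); b=lambda x,y:T(x,y,5.7,275,160)
# press: x mouth inward = image right = world -y ; y left of that = world... z up, x=-Y => y=+X
press=[('top',(-.055,.05,.024),a(235,143)),('top',(.055,.05,.024),a(633,104)),('top',(.055,-.05,.024),a(672,467)),('top',(-.055,-.05,.024),a(267,506))]
p,r,W=fit(press,[.35,-.03,-1.6],0); print('press',p,np.degrees(p[2])); print(r.round(1))
for n,l in dict(mouth=(-.055,0,0),captop=(-.066,0,.045)).items(): print(n,W(p,l))
np.save('press.npy',p)
im=cv2.imread('pics/top0.png')
pts=[W(p,(x,y,.045)) for x in(-.072,-.06) for y in (-.027,.027)]+[W(p,(x,y,.01)) for x in(-.075,) for y in (-.05,.05)]
crop(im,255,245,115,86,6.5,'pics/t_p2.png',proj('top',pts))
im=cv2.imread('pics/side0.png')
pts+=[W(p,(x,y,.024)) for x in(-.055,.055) for y in (-.05,.05)]
wp=[('top',(-.07,-.018,.042),b(563,44)),('top',(-.07,.018,.042),b(665,60)),
('top',(.07,-.018,.005),b(475,484)),('top',(.07,.018,.005),b(588,501)),('top',(.016,-.018,.014),b(512,315)),('top',(.016,.018,.014),b(615,333))]
wp=[(n,(l[0],-l[1]*-1,l[2]),u) for n,l,u in wp]
q,r,W2=fit(wp,[.5,-.1,-1.7],.007); print('wedge',q,np.degrees(q[2])); print(r.round(1)); print('grip',W2(q,(-.054,0,.021)))
np.save('wedge.npy',q)
pts+=[W2(q,(x,y,z)) for x,z in((-.07,.042),(-.038,.042),(.07,.005),(.07,0),(-.07,0)) for y in (-.018,.018)]
crop(im,240,160,150,90,5.3,'pics/s_2.png',proj('side',pts))
print('pk',atz('top',[b(46,78),b(154,72),b(175,498),b(66,498)],.023))
print('bottle',atz('top',[(194,192)],.09), 'cork',atz('top',[(357,133),(401,120),(405,132),(362,150)],.033))
E
```

```text
press [ 0.44255397  0.23650395 -1.47314542] -84.4050149897883
[[-0.3 -0.6]
 [ 0.  -0.2]
 [ 0.2  0.4]
 [ 0.1  0.4]]
mouth [0.4371917  0.29124193 0.        ]
captop [0.43611924 0.30218952 0.045     ]
wedge [ 0.59328111  0.1437245  -3.31333342] -189.8400209501582
[[-0.6 -1.5]
 [ 1.2 -0.7]
 [ 0.2  0.2]
 [-0.1  0.7]
 [-1.   0.2]
 [ 0.4  0.5]]
grip [0.6464867  0.13449602 0.028     ]
pk [[0.656793   0.31127486 0.023     ]
 [0.65910579 0.27654819 0.023     ]
 [0.52127325 0.26983014 0.023     ]
 [0.52100828 0.30397453 0.023     ]]
bottle [[0.60466457 0.46146843 0.09      ]] cork [[0.73248368 0.17416483 0.033     ]
 [0.75957546 0.09059467 0.033     ]
 [0.7360067  0.08407439 0.033     ]
 [0.6996917  0.16568983 0.033     ]]
```

View pics/t_p2.png

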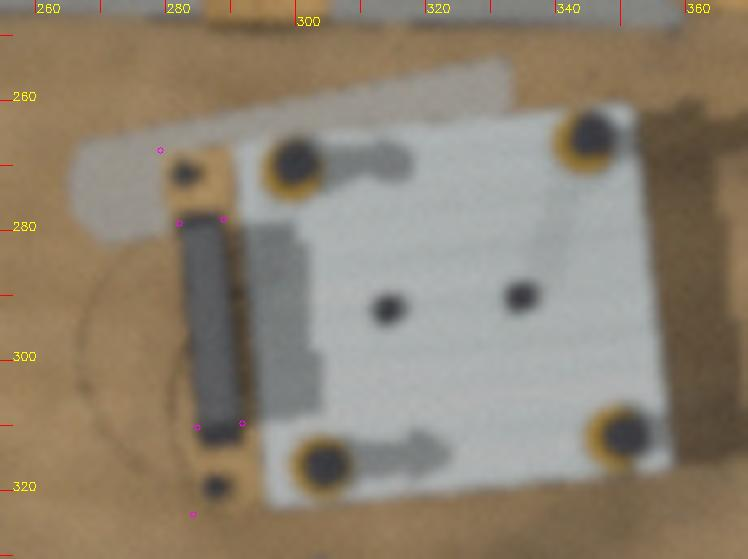

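View pics/s_2.png

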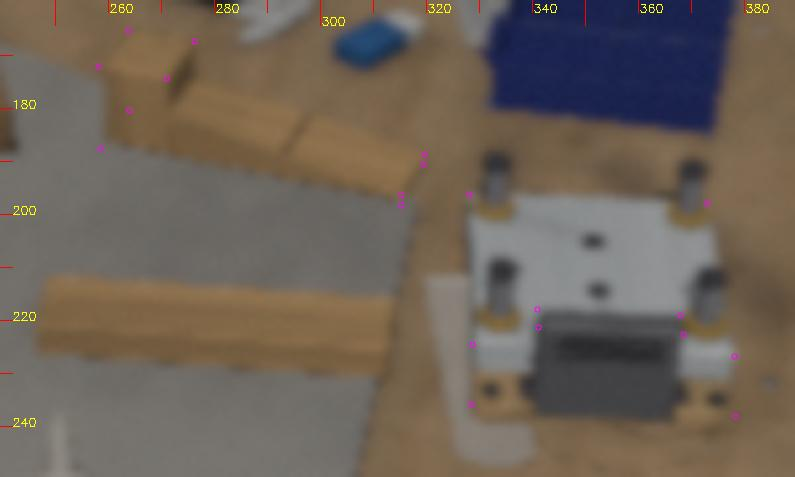

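```bash
cat >> h.py <<'E'
def pose():
    s=observe(); Rm=R.from_rotvec(s['tcp_rot']).as_matrix(); return s,np.array(s['position']),Rm
def togo(target,phi):
    """report shift (cm, tool axes) and turn to reach TCP target with tool down, heading phi deg"""
    s,p,Rm=pose()
    Rt=(R.from_euler('z',phi,degrees=True)*R.from_euler('x',180,degrees=True)).as_matrix()
    w=R.from_matrix(Rm.T@Rt).as_rotvec()
    print('t',round(s['t'],2),'pos',p.round(4),'F',np.round(s['contact_force'],1),'w',round(s['gripper_width'],4),'q6',round(s['joint_positions'][5],2))
    print('now: shift cm',(Rm.T@(np.array(target)-p)*100).round(2),'turn',w.round(4),' shift after turn',(Rt.T@(np.array(target)-p)*100).round(2))
E
python3 - <<'E'
from m import *
a=lambda x,y:T(x,y,6.5,255,245); b=lambda x,y:T(x,y,5.7,275,160); e=lambda x,y:T(x,y,5.3,240,160)
press=[('top',(-.055,.05,.024),a(235,143)),('top',(.055,.05,.024),a(633,104)),('top',(.055,-.05,.024),a(672,467)),('top',(-.055,-.05,.024),a(267,506)),
('side',(-.072,-.027,.045),e(683,330)),('side',(-.072,.027,.045),e(541,328)),('side',(.055,.05,.024),e(469,193)),('side',(-.055,.05,.024),e(475,335)),('side',(-.055,-.05,.024),e(733,342)),('side',(-.075,.05,.01),e(475,378))]
p,r,W=fit(press,[.44,.23,-1.47],0); print('press',p,np.degrees(p[2])); print(r.round(1))
print('cap',W(p,(-.066,0,.045)))
np.save('press.npy',p)
wp=[('top',(-.07,-.018,.042),b(563,44)),('top',(-.07,.018,.042),b(665,60)),
('top',(.07,-.018,.005),b(475,484)),('top',(.07,.018,.005),b(588,501)),('top',(.016,-.018,.014),b(512,315)),('top',(.016,.018,.014),b(615,333)),
('side',(-.07,-.018,.042),e(106,72)),('side',(-.038,-.018,.042),e(171,82)),('side',(-.038,.018,.042),e(193,42)),('side',(-.07,.018,.042),e(122,30)),
('side',(-.07,-.018,0),e(105,142)),('side',(.07,-.018,0),e(403,197)),('side',(.07,.018,.005),e(427,153))]
q,r,W2=fit(wp,[.59,.14,-3.31],.007); print('wedge',q,np.degrees(q[2])); print(r.round(1)); print('grip',W2(q,(-.054,0,.021)))
np.save('wedge.npy',q)
togo([*W(p,(-.066,0))[:2] if 0 else W(p,(-.066,0,0))[:2],.12],np.degrees(p[2])+180)
E
```

```text
File "<stdin>", line 14
    togo([*W(p,(-.066,0))[:2] if 0 else W(p,(-.066,0,0))[:2],.12],np.degrees(p[2])+180)
                              ^^
SyntaxError: invalid syntax
```

```bash
python3 - <<'E'
from m import *
a=lambda x,y:T(x,y,6.5,255,245); b=lambda x,y:T(x,y,5.7,275,160); e=lambda x,y:T(x,y,5.3,240,160)
press=[('top',(-.055,.05,.024),a(235,143)),('top',(.055,.05,.024),a(633,104)),('top',(.055,-.05,.024),a(672,467)),('top',(-.055,-.05,.024),a(267,506)),
('side',(-.072,-.027,.045),e(683,330)),('side',(-.072,.027,.045),e(541,328)),('side',(.055,.05,.024),e(469,193)),('side',(-.055,.05,.024),e(475,335)),('side',(-.055,-.05,.024),e(733,342)),('side',(-.075,.05,.01),e(475,378))]
p,r,W=fit(press,[.44,.23,-1.47],0); print('press',p,np.degrees(p[2])); print(r.round(1).tolist())
print('cap',W(p,(-.066,0,.045)))
np.save('press.npy',p)
wp=[('top',(-.07,-.018,.042),b(563,44)),('top',(-.07,.018,.042),b(665,60)),
('top',(.07,-.018,.005),b(475,484)),('top',(.07,.018,.005),b(588,501)),('top',(.016,-.018,.014),b(512,315)),('top',(.016,.018,.014),b(615,333)),
('side',(-.07,-.018,.042),e(106,72)),('side',(-.038,-.018,.042),e(171,82)),('side',(-.038,.018,.042),e(193,42)),('side',(-.07,.018,.042),e(122,30)),
('side',(-.07,-.018,0),e(105,142)),('side',(.07,-.018,0),e(403,197)),('side',(.07,.018,.005),e(427,153))]
q,r,W2=fit(wp,[.59,.14,-3.31],.007); print('wedge',q,np.degrees(q[2])); print(r.round(1).tolist()); print('grip',W2(q,(-.054,0,.021)))
np.save('wedge.npy',q)
togo([*W(p,(-.066,0,0))[:2],.12],np.degrees(p[2])+180)
E
```

```text
press [ 0.44249556  0.23568135 -1.47079315] -84.27024021728434
[[0.1, -0.5], [0.4, -0.3], [0.7, 0.4], [0.6, 0.5], [0.2, 0.5], [-0.4, -0.2], [0.1, 0.0], [-0.3, 1.6], [0.4, 2.4], [-0.5, 4.9]]
cap [0.43590635 0.30135161 0.045     ]
wedge [ 0.59286508  0.14363025 -3.30712498] -189.48430372468465
[[-0.7, -1.2], [1.0, -0.6], [0.5, 0.6], [0.2, 0.9], [-0.9, 0.4], [0.5, 0.7], [-1.3, -0.9], [-0.7, -0.6], [0.4, -0.0], [1.2, 0.1], [-0.7, 1.4], [-0.1, 1.4], [-0.4, 0.2]]
grip [0.64612694 0.13473227 0.028     ]
t 0.15 pos [0.1734 0.4954 0.2383] F [ 0.4 -0.5  0. ] w 0.0883 q6 -0.22
now: shift cm [-31.19  -9.63  11.83] turn [-9.000e-04  3.000e-04  1.134e+00]  shift after turn [-21.92  24.18  11.83]
```

```bash
python3 -m creep '[{"wz":0.113},{"wz":0.113},{"wz":0.113},{"wz":0.113},{"wz":0.113},{"wz":0.113},{"wz":0.113},{"wz":0.113},{"wz":0.113},{"wz":0.113}]' 1 20; cat > c.py <<'E'
from h import *
import sys
p=np.load('press.npy')
def PW(x,y,z):
    c,s=np.cos(p[2]),np.sin(p[2]); return np.array([p[0]+c*x-s*y,p[1]+s*x+c*y,z])
PH=np.degrees(p[2])+180
E
python3 -c "
from c import *
togo(PW(-.066,0,.12),PH)"
```

```text
t 0.15 pos [0.1734 0.4954 0.2383] F [ 0.4 -0.5  0. ] w 0.0883 q6 -0.22
now: shift cm [-31.19  -9.63  11.83] turn [-9.000e-04  3.000e-04  1.134e+00]  shift after turn [-21.92  24.18  11.83]invalid input
```

```bash
python3 -m creep '[{"tx":0,"ty":0,"tz":0,"wx":0,"wy":0,"wz":0.11}]' 1; python3 -m creep --help | head -30
```

```text
t: 0.23
position: [0.1734, 0.4952, 0.2381]
tcp_rot: [-0.695, -3.063, 0.002]
contact_force: [-0.0, -0.2, -0.0]
gripper_width: 0.0884invalid input: not JSON, or not a number
```

```bash
python3 -m creep '[{"wz":0.113},{"wz":0.113},{"wz":0.113},{"wz":0.113},{"wz":0.113},{"wz":0.113},{"wz":0.113},{"wz":0.113},{"wz":0.113}]' || python3 -m creep '[{"tx":0,"ty":0,"tz":0,"wx":0,"wy":0,"wz":0.11}]' 1 20
python3 -c "
from c import *
togo(PW(-.066,0,.12),PH)"
```

```text
t: 0.32
position: [0.1733, 0.4952, 0.2378]
tcp_rot: [-0.87, -3.018, 0.003]
contact_force: [-0.2, 1.4, 0.0]
gripper_width: 0.0879
t 0.32 pos [0.1733 0.4952 0.2378] F [-0.2  1.4  0. ] w 0.0879 q6 0.0
now: shift cm [-32.55  -2.4   11.78] turn [-0.002   0.001   0.9096]  shift after turn [-21.91  24.2   11.78]invalid input
```

```bash
python3 -m creep '[{"tx":-1.6,"ty":0.5,"tz":0.4,"wx":0,"wy":0,"wz":0.114},{"tx":-1.6,"ty":0.5,"tz":0.4,"wx":0,"wy":0,"wz":0.114},{"tx":-1.6,"ty":0.5,"tz":0.4,"wx":0,"wy":0,"wz":0.114},{"tx":-1.6,"ty":0.5,"tz":0.4,"wx":0,"wy":0,"wz":0.114},{"tx":-1.6,"ty":1,"tz":0.4,"wx":0,"wy":0,"wz":0.114},{"tx":-1.6,"ty":1,"tz":0.4,"wx":0,"wy":0,"wz":0.114},{"tx":-1.6,"ty":1,"tz":0.4,"wx":0,"wy":0,"wz":0.114},{"tx":-1.6,"ty":1,"tz":0.4,"wx":0,"wy":0,"wz":0.11}]' 1
python3 -c "
from c import *
togo(PW(-.066,0,.12),PH)"
```

```text
t: 0.98
position: [0.2947, 0.4195, 0.2032]
tcp_rot: [-2.153, -2.288, 0.007]
contact_force: [0.3, 0.2, -0.0]
gripper_width: 0.0883
t 0.98 pos [0.2947 0.4195 0.2032] F [ 0.3  0.2 -0. ] w 0.0883 q6 0.67
now: shift cm [-12.63  13.4    8.31] turn [-0.0034  0.0025 -0.0393]  shift after turn [-13.17  12.87   8.32]
```

```bash
python3 -m creep '[{"tx":-2.1,"ty":2.2,"tz":1,"wx":-0.001,"wy":0.001,"wz":-0.039},{"tx":-2.2,"ty":2.1,"tz":1,"wx":0,"wy":0,"wz":0},{"tx":-2.2,"ty":2.1,"tz":1.2,"wx":0,"wy":0,"wz":0},{"tx":-2.2,"ty":2.1,"tz":1.2,"wx":0,"wy":0,"wz":0},{"tx":-2.2,"ty":2.1,"tz":1.2,"wx":0,"wy":0,"wz":0},{"tx":-2.2,"ty":2.1,"tz":1.2,"wx":0,"wy":0,"wz":0},{"tx":0,"ty":0,"tz":0,"wx":0,"wy":0,"wz":0}]' 1
python3 - <<'E'
from c import *
togo(PW(-.066,0,.12),PH)
s=observe(); c=vision.calibration('wrist'); im=vision.capture('wrist')[:,:,::-1]
im=np.ascontiguousarray(im)
pts=proj('wrist',[PW(x,y,.045) for x in(-.072,-.06) for y in(-.027,.027)]+[PW(x,y,.024) for x in(-.055,.055) for y in(-.05,.05)],c)
print(pts.round(0).tolist())
im=cv2.resize(im,None,fx=1.4,fy=1.4)
for q in pts: cv2.circle(im,tuple(int(v*1.4) for v in q),3,(255,0,255),1)
cv2.imwrite('pics/w1.png',im)
E
```

```text
t: 1.57
position: [0.439, 0.2918, 0.1308]
tcp_rot: [-2.116, -2.32, 0.006]
contact_force: [0.0, -0.3, -0.9]
gripper_width: 0.0882
t 1.57 pos [0.439  0.2918 0.1308] F [ 0.  -0.3 -0.9] w 0.0882 q6 0.27
now: shift cm [ 0.98 -0.22  1.08] turn [-0.0035  0.0015 -0.0083]  shift after turn [ 0.98 -0.22  1.08]
[[242.0, 197.0], [308.0, 197.0], [242.0, 211.0], [307.0, 211.0], [220.0, 209.0], [331.0, 209.0], [227.0, 312.0], [325.0, 311.0]]
```

View pics/w1.png

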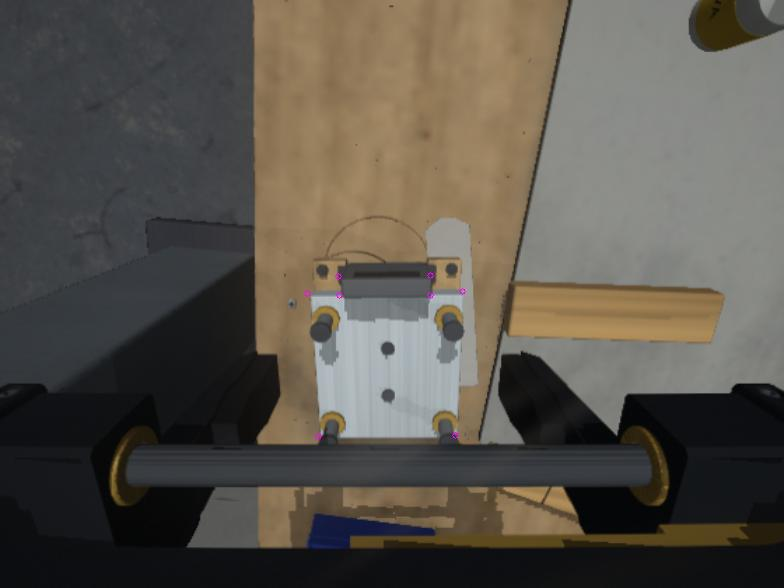

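Wrist view: the cap's top face spans about x 342–432, y 277–297 in the 1.4x picture, within 1–2 mm of the prediction. I'll shift about 1 mm towards +y and go down on it.

```bash
python3 -m creep '[{"tx":0.98,"ty":-0.12,"tz":1.5,"wx":-0.003,"wy":0.001,"wz":-0.008},{"tx":0,"ty":0,"tz":2,"wx":0,"wy":0,"wz":0},{"tx":0,"ty":0,"tz":2,"wx":0,"wy":0,"wz":0},{"tx":0,"ty":0,"tz":0.6,"wx":0,"wy":0,"wz":0},{"tx":0,"ty":0,"tz":0,"wx":0,"wy":0,"wz":0}]' 1
python3 - <<'E'
from c import *
togo(PW(-.066,.001,.022),PH)
im=vision.capture('side')[:,:,::-1]
crop(im,280,120,140,105,5.5,'pics/s3.png')
E
```

```text
t: 2.03
position: [0.4337, 0.3066, 0.0711]
tcp_rot: [-2.106, -2.331, -0.005]
contact_force: [0.1, 1.1, 1.0]
gripper_width: 0.0885
t 2.03 pos [0.4337 0.3066 0.0711] F [0.1 1.1 1. ] w 0.0885 q6 0.29
now: shift cm [-0.56  0.25  4.91] turn [ 0.0023 -0.0022  0.0018]  shift after turn [-0.54  0.26  4.91]
```

View pics/s3.png

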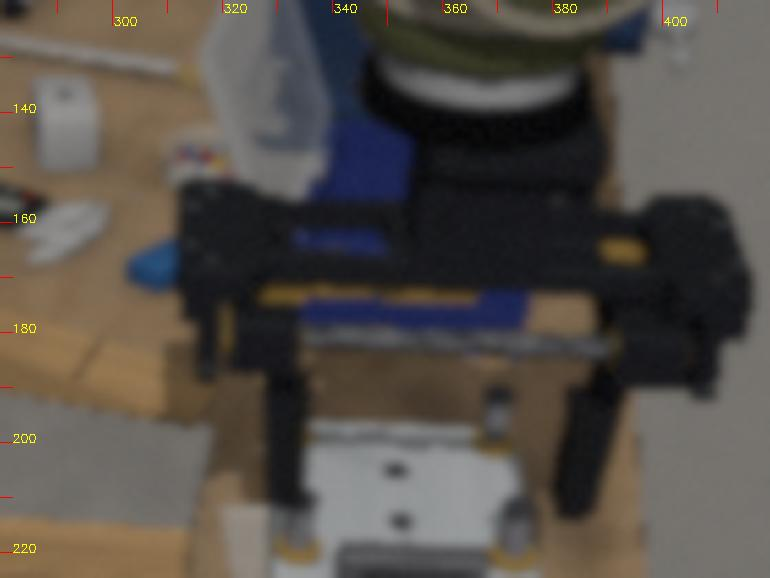

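```bash
python3 -m creep '[{"tx":-0.55,"ty":0.25,"tz":0,"wx":0.002,"wy":-0.002,"wz":0.002},{"tx":0,"ty":0,"tz":0,"wx":0,"wy":0,"wz":0},{"tx":0,"ty":0,"tz":0,"wx":0,"wy":0,"wz":0}]' 1
python3 - <<'E'
from c import *
togo(PW(-.066,.001,.022),PH)
E
```

```text
t: 2.33
position: [0.4377, 0.3022, 0.0747]
tcp_rot: [2.105, 2.329, 0.007]
contact_force: [-0.1, 0.2, -0.2]
gripper_width: 0.0882
t 2.33 pos [0.4377 0.3022 0.0747] F [-0.1  0.2 -0.2] w 0.0882 q6 0.28
now: shift cm [-0.08 -0.11  5.27] turn [ 0.0045 -0.0014  0.001 ]  shift after turn [-0.07 -0.09  5.27]
```

```bash
python3 -m creep '[{"tx":-0.06,"ty":-0.08,"tz":1.3,"wx":0.004,"wy":-0.001,"wz":0.001},{"tx":0,"ty":0,"tz":1.3,"wx":0,"wy":0,"wz":0},{"tx":0,"ty":0,"tz":1.3,"wx":0,"wy":0,"wz":0},{"tx":0,"ty":0,"tz":1,"wx":0,"wy":0,"wz":0},{"tx":0,"ty":0,"tz":0,"wx":0,"wy":0,"wz":0},{"tx":0,"ty":0,"tz":0,"wx":0,"wy":0,"wz":0}]' 1
python3 - <<'E'
from c import *
togo(PW(-.066,.001,.022),PH)
E
```

```text
t: 2.83
position: [0.4382, 0.3016, 0.0236]
tcp_rot: [2.108, 2.327, 0.006]
contact_force: [-0.4, 0.5, 1.0]
gripper_width: 0.0881
t 2.83 pos [0.4382 0.3016 0.0236] F [-0.4  0.5  1. ] w 0.0881 q6 0.28
now: shift cm [ 0.   -0.13  0.15] turn [ 0.004  -0.0015 -0.0013]  shift after turn [ 0.   -0.13  0.16]
```

```bash
python3 -m creep '[{"tx":0,"ty":-0.13,"tz":0.1,"wx":0.004,"wy":-0.001,"wz":-0.001},{"tx":0,"ty":0,"tz":0,"wx":0,"wy":0,"wz":0},{"tx":0,"ty":0,"tz":0,"wx":0,"wy":0,"wz":0},{"tx":0,"ty":0,"tz":0,"wx":0,"wy":0,"wz":0},{"tx":0,"ty":0,"tz":0,"wx":0,"wy":0,"wz":0},{"tx":0,"ty":0,"tz":0,"wx":0,"wy":0,"wz":0}]' -1 15
python3 - <<'E'
from c import *
togo(PW(-.066,.001,.022),PH)
E
```

```text
t: 3.33
position: [0.4365, 0.3017, 0.0241]
tcp_rot: [-2.107, -2.329, -0.0]
contact_force: [-5.6, -1.8, -2.7]
gripper_width: 0.054
t 3.33 pos [0.4365 0.3017 0.0241] F [-5.6 -1.8 -2.7] w 0.054 q6 0.28
now: shift cm [-0.03  0.04  0.21] turn [-0.0007 -0.0008 -0.0002]  shift after turn [-0.03  0.04  0.21]
```

```bash
python3 -m creep '[{"tx":0,"ty":0,"tz":0,"wx":0,"wy":0,"wz":0},{"tx":0,"ty":0,"tz":0,"wx":0,"wy":0,"wz":0},{"tx":0,"ty":0,"tz":0,"wx":0,"wy":0,"wz":0}]' -1 15
python3 - <<'E'
from c import *
togo(PW(-.066,.0,.022),PH)
E
python3 -m creep '[{"tx":0,"ty":0,"tz":0,"wx":0,"wy":0,"wz":0},{"tx":0,"ty":0,"tz":0,"wx":0,"wy":0,"wz":0}]' -1 30
python3 - <<'E'
from c import *
togo(PW(-.066,.0,.022),PH)
E
```

```text
t: 3.58
position: [0.4364, 0.3017, 0.0241]
tcp_rot: [-2.107, -2.329, -0.001]
contact_force: [-0.7, -0.5, -0.6]
gripper_width: 0.0538
t 3.58 pos [0.4364 0.3017 0.0241] F [-0.7 -0.5 -0.6] w 0.0538 q6 0.28
now: shift cm [-0.03 -0.06  0.21] turn [-0.0002 -0.0007  0.    ]  shift after turn [-0.03 -0.06  0.21]
t: 3.75
position: [0.4364, 0.3017, 0.0241]
tcp_rot: [-2.107, -2.329, -0.0]
contact_force: [-0.9, -0.3, -1.4]
gripper_width: 0.0538
t 3.75 pos [0.4364 0.3017 0.0241] F [-0.9 -0.3 -1.4] w 0.0538 q6 0.28
now: shift cm [-0.03 -0.05  0.21] turn [-0.0003 -0.0007 -0.0001]  shift after turn [-0.03 -0.05  0.21]
```

```bash
python3 -c "
from c import *
print(observe()['ft_torque'])"
python3 -m creep '[{"tx":0,"ty":0,"tz":-0.4,"wx":0,"wy":0,"wz":0},{"tx":0,"ty":0,"tz":-0.4,"wx":0,"wy":0,"wz":0},{"tx":0,"ty":0,"tz":-0.4,"wx":0,"wy":0,"wz":0},{"tx":0,"ty":0,"tz":-0.4,"wx":0,"wy":0,"wz":0},{"tx":0,"ty":0,"tz":-0.4,"wx":0,"wy":0,"wz":0},{"tx":0,"ty":0,"tz":-0.3,"wx":0,"wy":0,"wz":0}]' -1 30
python3 - <<'E'
from c import *
togo(PW(-.066,.0005,.0501),PH)
print(observe()['ft_torque'])
E
```

```text
[-0.09657434  0.01562166  0.02401012]
t: 4.25
position: [0.4364, 0.3017, 0.0481]
tcp_rot: [-2.107, -2.329, -0.0]
contact_force: [0.9, 0.5, -6.3]
gripper_width: 0.0536
t 4.25 pos [0.4364 0.3017 0.0481] F [ 0.9  0.5 -6.3] w 0.0536 q6 0.28
now: shift cm [-0.02 -0.   -0.2 ] turn [-0.0006 -0.0009 -0.0002]  shift after turn [-0.02 -0.   -0.2 ]
[ 0.07569699 -0.28556436 -0.01238006]
```

```bash
python3 -m creep '[{"tx":0,"ty":0,"tz":-0.15,"wx":0,"wy":0,"wz":0},{"tx":0,"ty":0,"tz":-0.15,"wx":0,"wy":0,"wz":0},{"tx":0,"ty":0,"tz":-0.15,"wx":0,"wy":0,"wz":0},{"tx":0,"ty":0,"tz":-0.15,"wx":0,"wy":0,"wz":0}]' -1 30
python3 -m creep '[{"tx":0,"ty":0,"tz":-0.15,"wx":0,"wy":0,"wz":0},{"tx":0,"ty":0,"tz":-0.15,"wx":0,"wy":0,"wz":0}]' -1 30
```

```text
t: 4.58
position: [0.4361, 0.3015, 0.0505]
tcp_rot: [-2.108, -2.327, 0.0]
contact_force: [8.9, 5.4, -25.2]
gripper_width: 0.0539
t: 4.75
position: [0.4361, 0.3015, 0.0505]
tcp_rot: [-2.108, -2.326, 0.0]
contact_force: [8.3, 5.9, -23.5]
gripper_width: 0.054
```

```bash
python3 -m creep '[{"tx":0,"ty":0,"tz":0,"wx":0,"wy":0,"wz":0},{"tx":0,"ty":0,"tz":0,"wx":0,"wy":0,"wz":0},{"tx":0,"ty":0,"tz":0,"wx":0,"wy":0,"wz":0}]' -1 15
python3 -m creep '[{"tx":0,"ty":0,"tz":0,"wx":0,"wy":0,"wz":0},{"tx":0,"ty":0,"tz":0,"wx":0,"wy":0,"wz":0},{"tx":0,"ty":0,"tz":0,"wx":0,"wy":0,"wz":0},{"tx":0,"ty":0,"tz":0,"wx":0,"wy":0,"wz":0},{"tx":0,"ty":0,"tz":-1,"wx":0,"wy":0,"wz":0},{"tx":0,"ty":0,"tz":-2,"wx":0,"wy":0,"wz":0},{"tx":0,"ty":0,"tz":-3,"wx":0,"wy":0,"wz":0},{"tx":0,"ty":0,"tz":-3,"wx":0,"wy":0,"wz":0},{"tx":0,"ty":0,"tz":-2,"wx":0,"wy":0,"wz":0},{"tx":0,"ty":0,"tz":0,"wx":0,"wy":0,"wz":0}]' 1 15
python3 - <<'E'
from c import *
im=vision.capture('side')[:,:,::-1]
crop(im,280,140,140,105,5.5,'pics/s4.png')
p=p+[.0005*.995,.0005*.1,0]; np.save('press.npy',p)
q=np.load('wedge.npy'); c,s=np.cos(q[2]),np.sin(q[2])
g=[q[0]-.054*c,q[1]-.054*s,.12]; print(g)
togo(g,np.degrees(q[2])+180)
E
```

```text
t: 5.0
position: [0.4362, 0.3016, 0.0504]
tcp_rot: [-2.107, -2.326, 0.001]
contact_force: [1.9, 1.3, -6.9]
gripper_width: 0.0539
t: 5.83
position: [0.4361, 0.3011, 0.1704]
tcp_rot: [-2.108, -2.327, -0.0]
contact_force: [-0.2, 0.2, -0.1]
gripper_width: 0.0883
[np.float64(0.6461269371639197), np.float64(0.13473227132237572), 0.12]
t 5.88 pos [0.4357 0.3009 0.1687] F [ 0.1 -0.1 -0.5] w 0.0882 q6 0.28
now: shift cm [-18.62  19.32   4.79] turn [-0.0033  0.002   1.835 ]  shift after turn [23.5  12.93  4.87]
```

View pics/s4.png

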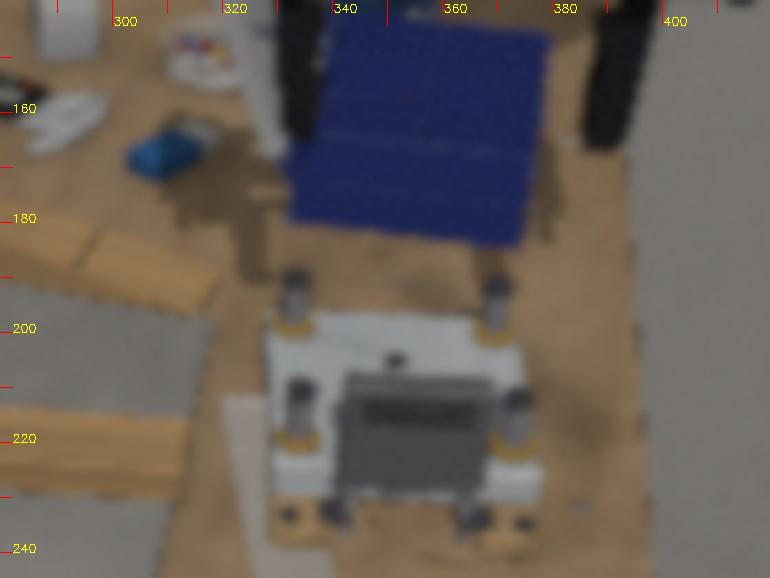

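Side view: the cap is now raised, its bottom edge at about row 229, and both pins show below it at (340,232) and (363,233). Next is the wedge.

```bash
python3 -m creep '[{"tx":0,"ty":0,"tz":0,"wx":0,"wy":0,"wz":0.122},{"tx":0,"ty":0,"tz":0,"wx":0,"wy":0,"wz":0.122},{"tx":0,"ty":0,"tz":0,"wx":0,"wy":0,"wz":0.122},{"tx":0,"ty":0,"tz":0,"wx":0,"wy":0,"wz":0.122},{"tx":0,"ty":0,"tz":0,"wx":0,"wy":0,"wz":0.122},{"tx":0,"ty":0,"tz":0,"wx":0,"wy":0,"wz":0.122},{"tx":0,"ty":0,"tz":0,"wx":0,"wy":0,"wz":0.122},{"tx":0,"ty":0,"tz":0,"wx":0,"wy":0,"wz":0.122},{"tx":0,"ty":0,"tz":0,"wx":0,"wy":0,"wz":0.122},{"tx":0,"ty":0,"tz":0,"wx":0,"wy":0,"wz":0.122},{"tx":0,"ty":0,"tz":0,"wx":0,"wy":0,"wz":0.122},{"tx":0,"ty":0,"tz":0,"wx":0,"wy":0,"wz":0.122},{"tx":0,"ty":0,"tz":0,"wx":0,"wy":0,"wz":0.122},{"tx":0,"ty":0,"tz":0,"wx":0,"wy":0,"wz":0.122},{"tx":0,"ty":0,"tz":0,"wx":0,"wy":0,"wz":0.122}]' 1 15
cat > g.py <<'E'
from c import *
q=np.load('wedge.npy'); wc,ws=np.cos(q[2]),np.sin(q[2])
def WW(x,y,z): return np.array([q[0]+wc*x-ws*y,q[1]+ws*x+wc*y,z+.007])
WH=np.degrees(q[2])+180
E
python3 -c "
from g import *
togo(WW(-.054,0,.113),WH)"
```

```text
t: 7.13
position: [0.4275, 0.2973, 0.1518]
tcp_rot: [3.112, -0.32, -0.044]
contact_force: [0.3, -0.2, -0.1]
gripper_width: 0.088
t 7.13 pos [0.4275 0.2973 0.1518] F [ 0.3 -0.2 -0.1] w 0.088 q6 2.16
now: shift cm [24.79 11.42  2.7 ] turn [ 0.0154  0.0272 -0.0394]  shift after turn [24.24 12.43  3.18]
```

```bash
python3 -m creep '[{"tx":1.5,"ty":0.8,"tz":0,"wx":0.015,"wy":0.027,"wz":-0.039},{"tx":2.4,"ty":1.2,"tz":0,"wx":0,"wy":0,"wz":0},{"tx":2.4,"ty":1.2,"tz":0,"wx":0,"wy":0,"wz":0},{"tx":2.4,"ty":1.2,"tz":0,"wx":0,"wy":0,"wz":0},{"tx":2.4,"ty":1.2,"tz":0,"wx":0,"wy":0,"wz":0},{"tx":2.4,"ty":1.2,"tz":0,"wx":0,"wy":0,"wz":0},{"tx":2.4,"ty":1.2,"tz":0,"wx":0,"wy":0,"wz":0},{"tx":2.4,"ty":1.2,"tz":0,"wx":0,"wy":0,"wz":0},{"tx":2.4,"ty":1.2,"tz":0,"wx":0,"wy":0,"wz":0},{"tx":0,"ty":0,"tz":0,"wx":0,"wy":0,"wz":0},{"tx":0,"ty":0,"tz":0,"wx":0,"wy":0,"wz":0}]' 1 15
python3 -c "
from g import *
togo(WW(-.054,0,.093),WH)"
```

```text
t: 8.05
position: [0.6137, 0.1505, 0.1345]
tcp_rot: [3.124, -0.271, -0.037]
contact_force: [-0.6, 0.6, 0.1]
gripper_width: 0.0879
t 8.05 pos [0.6137 0.1505 0.1345] F [-0.6  0.6  0.1] w 0.0879 q6 1.8
now: shift cm [3.54 0.97 3.38] turn [ 0.008   0.0227 -0.0074]  shift after turn [3.45 1.02 3.45]
```

```bash
python3 -m creep '[{"tx":1,"ty":0.3,"tz":0.5,"wx":0.008,"wy":0.022,"wz":-0.007},{"tx":1,"ty":0.3,"tz":1,"wx":0,"wy":0,"wz":0},{"tx":1,"ty":0.3,"tz":1,"wx":0,"wy":0,"wz":0},{"tx":0.4,"ty":0.1,"tz":0.6,"wx":0,"wy":0,"wz":0},{"tx":0,"ty":0,"tz":0,"wx":0,"wy":0,"wz":0},{"tx":0,"ty":0,"tz":0,"wx":0,"wy":0,"wz":0}]' 1 15
python3 - <<'E'
from g import *
togo(WW(-.054,0,.093),WH)
c=vision.calibration('wrist'); im=np.ascontiguousarray(vision.capture('wrist')[:,:,::-1])
pts=proj('wrist',[WW(x,y,z) for x,z in((-.07,.042),(-.038,.042),(.016,.014),(.07,.005)) for y in(-.018,.018)],c)
im=cv2.resize(im,None,fx=1.4,fy=1.4)
for k in pts: cv2.circle(im,tuple(int(v*1.4+.7) for v in k),3,(255,0,255),1)
cv2.imwrite('pics/w5.png',im)
E
```

```text
t: 8.55
position: [0.6415, 0.1376, 0.0977]
tcp_rot: [3.131, -0.255, -0.013]
contact_force: [-0.2, 1.3, 0.1]
gripper_width: 0.088
t 8.55 pos [0.6415 0.1376 0.0977] F [-0.2  1.3  0.1] w 0.088 q6 1.77
now: shift cm [ 0.5   0.21 -0.23] turn [0.0009 0.0085 0.0029]  shift after turn [ 0.5   0.21 -0.23]
```

View pics/w5.png

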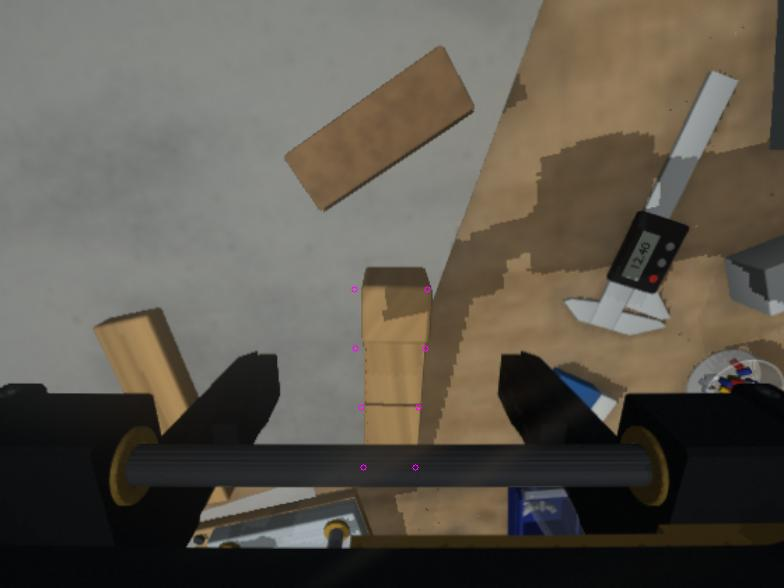

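```bash
python3 -m creep '[{"tx":0.25,"ty":0.2,"tz":1,"wx":0.001,"wy":0.008,"wz":0.003},{"tx":0.25,"ty":0.2,"tz":1.3,"wx":0,"wy":0,"wz":0},{"tx":0,"ty":0,"tz":1.3,"wx":0,"wy":0,"wz":0},{"tx":0,"ty":0,"tz":1.3,"wx":0,"wy":0,"wz":0},{"tx":0,"ty":0,"tz":1,"wx":0,"wy":0,"wz":0},{"tx":0,"ty":0,"tz":0.5,"wx":0,"wy":0,"wz":0},{"tx":0,"ty":0,"tz":0,"wx":0,"wy":0,"wz":0},{"tx":0,"ty":0,"tz":0,"wx":0,"wy":0,"wz":0}]' 1 15
python3 - <<'E'
from g import *
togo(WW(-.054,.002,.008),WH)
im=vision.capture('side')[:,:,::-1]
crop(im,240,130,140,105,5.5,'pics/s6.png')
E
```

```text
t: 9.27
position: [0.6446, 0.1353, 0.0327]
tcp_rot: [-3.13, 0.255, -0.003]
contact_force: [1.5, 0.3, 0.3]
gripper_width: 0.0885
t 9.27 pos [0.6446 0.1353 0.0327] F [1.5 0.3 0.3] w 0.0885 q6 1.76
now: shift cm [0.15 0.23 1.77] turn [-0.001  -0.0021  0.0032]  shift after turn [0.16 0.23 1.77]
```

View pics/s6.png

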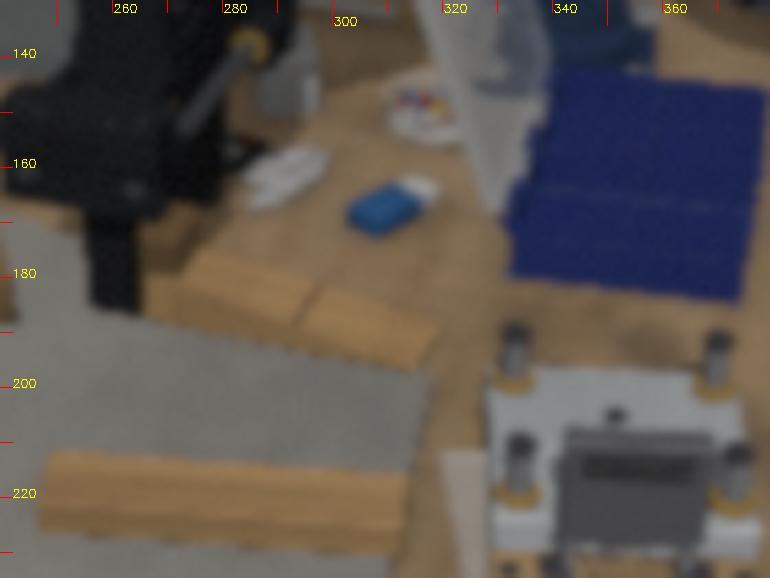

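```bash
python3 -m creep '[{"tx":0.15,"ty":0.2,"tz":0.6,"wx":-0.001,"wy":-0.002,"wz":0.003},{"tx":0,"ty":0,"tz":0.6,"wx":0,"wy":0,"wz":0},{"tx":0,"ty":0,"tz":0.4,"wx":0,"wy":0,"wz":0},{"tx":0,"ty":0,"tz":0,"wx":0,"wy":0,"wz":0},{"tx":0,"ty":0,"tz":0,"wx":0,"wy":0,"wz":0}]' 1 15
python3 -c "
from g import *
togo(WW(-.054,.002,.008),WH)"
```

```text
t: 9.73
position: [0.6469, 0.1328, 0.017]
tcp_rot: [-3.131, 0.26, -0.005]
contact_force: [0.2, -0.2, 0.4]
gripper_width: 0.0885
t 9.73 pos [0.6469 0.1328 0.017 ] F [ 0.2 -0.2  0.4] w 0.0885 q6 1.76
now: shift cm [-0.11  0.02  0.2 ] turn [-0.0005 -0.003  -0.0002]  shift after turn [-0.11  0.02  0.2 ]
```

```bash
python3 -m creep '[{"tx":-0.1,"ty":0,"tz":0.2,"wx":0,"wy":-0.003,"wz":0},{"tx":0,"ty":0,"tz":0,"wx":0,"wy":0,"wz":0},{"tx":0,"ty":0,"tz":0,"wx":0,"wy":0,"wz":0},{"tx":0,"ty":0,"tz":0,"wx":0,"wy":0,"wz":0},{"tx":0,"ty":0,"tz":0,"wx":0,"wy":0,"wz":0},{"tx":0,"ty":0,"tz":0,"wx":0,"wy":0,"wz":0},{"tx":0,"ty":0,"tz":0,"wx":0,"wy":0,"wz":0},{"tx":0,"ty":0,"tz":0,"wx":0,"wy":0,"wz":0},{"tx":0,"ty":0,"tz":0,"wx":0,"wy":0,"wz":0}]' -1 20
python3 -m creep '[{"tx":0,"ty":0,"tz":0,"wx":0,"wy":0,"wz":0},{"tx":0,"ty":0,"tz":0,"wx":0,"wy":0,"wz":0},{"tx":0,"ty":0,"tz":0,"wx":0,"wy":0,"wz":0}]' -1 45
python3 -c "
from g import *
togo(WW(-.054,.002,.008),WH)"
```

```text
t: 10.48
position: [0.6462, 0.1331, 0.0156]
tcp_rot: [-3.13, 0.26, -0.002]
contact_force: [-0.7, 1.1, -1.0]
gripper_width: 0.036
t: 10.73
position: [0.6462, 0.133, 0.0156]
tcp_rot: [-3.13, 0.26, -0.002]
contact_force: [0.2, 0.4, -0.2]
gripper_width: 0.0359
t 10.73 pos [0.6462 0.133  0.0156] F [ 0.2  0.4 -0.2] w 0.0359 q6 1.76
now: shift cm [-0.04  0.03  0.06] turn [-0.0007 -0.001  -0.    ]  shift after turn [-0.04  0.03  0.06]
```

```bash
python3 -m creep '[{"tx":0,"ty":0,"tz":-1,"wx":0,"wy":0,"wz":0},{"tx":0,"ty":0,"tz":-2,"wx":0,"wy":0,"wz":0},{"tx":0,"ty":0,"tz":-2.5,"wx":0,"wy":0,"wz":0},{"tx":0,"ty":0,"tz":-2.5,"wx":0,"wy":0,"wz":0},{"tx":0,"ty":0,"tz":-2,"wx":0,"wy":0,"wz":0},{"tx":0,"ty":0,"tz":-1,"wx":0,"wy":0,"wz":0},{"tx":0,"ty":0,"tz":0,"wx":0,"wy":0,"wz":0},{"tx":0,"ty":0,"tz":0,"wx":0,"wy":0,"wz":0}]' -1 45
python3 - <<'E'
from c import *
p=np.load('press.npy')
print('pre', PW(-.225,0,.12))
togo(PW(-.225,0,.12),PH)
cv2.imwrite('pics/s7.png',vision.capture('side')[:,:,::-1])
E
```

```text
t: 11.4
position: [0.6452, 0.1329, 0.1326]
tcp_rot: [-3.13, 0.26, 0.001]
contact_force: [0.5, -1.2, -0.7]
gripper_width: 0.0355
pre [0.42052983 0.45960722 0.12      ]
t 11.4 pos [0.6452 0.1329 0.1326] F [ 0.5 -1.2 -0.7] w 0.0355 q6 1.76
now: shift cm [-27.55 -28.51   1.3 ] turn [-1.0000e-03  3.0000e-04 -1.8364e+00]  shift after turn [ 34.75 -19.1    1.26]
```

View pics/s7.png

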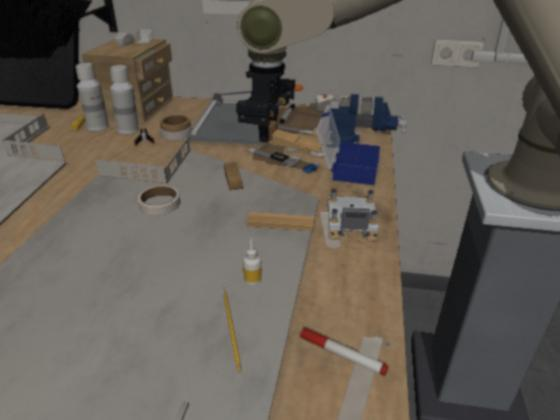

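```bash
python3 -m creep '[{"tx":-1,"ty":-1,"tz":0,"wx":0,"wy":0,"wz":0},{"tx":-2,"ty":-2,"tz":0,"wx":0,"wy":0,"wz":0},{"tx":-2,"ty":-2,"tz":0,"wx":0,"wy":0,"wz":0},{"tx":-2,"ty":-2,"tz":0,"wx":0,"wy":0,"wz":0},{"tx":-2,"ty":-2,"tz":0,"wx":0,"wy":0,"wz":-0.1},{"tx":-1.5,"ty":-2,"tz":0,"wx":0,"wy":0,"wz":-0.12},{"tx":-1,"ty":-2,"tz":0,"wx":0,"wy":0,"wz":-0.12},{"tx":0,"ty":-1,"tz":0,"wx":0,"wy":0,"wz":-0.12},{"tx":0,"ty":0,"tz":0,"wx":0,"wy":0,"wz":-0.12},{"tx":0,"ty":0,"tz":0,"wx":0,"wy":0,"wz":-0.12},{"tx":0,"ty":0,"tz":0,"wx":0,"wy":0,"wz":-0.12},{"tx":0,"ty":0,"tz":0,"wx":0,"wy":0,"wz":-0.12},{"tx":0,"ty":0,"tz":0,"wx":0,"wy":0,"wz":-0.12},{"tx":0,"ty":0,"tz":0,"wx":0,"wy":0,"wz":-0.12}]' -1 45
python3 -c "
from c import *
togo(PW(-.225,0,.12),PH)"
```

```text
t: 12.62
position: [0.521, 0.3012, 0.1133]
tcp_rot: [-2.706, -1.572, 0.052]
contact_force: [0.2, 0.2, -0.1]
gripper_width: 0.0359
t 12.62 pos [0.521  0.3012 0.1133] F [ 0.2  0.2 -0.1] w 0.0359 q6 0.84
now: shift cm [  8.78 -16.59  -0.42] turn [-0.0333  0.0136 -0.618 ]  shift after turn [16.77 -8.42 -0.67]
```

```bash
python3 -m creep '[{"tx":1,"ty":-1.5,"tz":-0.2,"wx":-0.03,"wy":0.01,"wz":-0.1},{"tx":1,"ty":-1.5,"tz":-0.2,"wx":0,"wy":0,"wz":-0.1},{"tx":1,"ty":-1.5,"tz":-0.2,"wx":0,"wy":0,"wz":-0.1},{"tx":1.5,"ty":-1.2,"tz":-0.1,"wx":0,"wy":0,"wz":-0.1},{"tx":1.5,"ty":-1,"tz":-0.1,"wx":0,"wy":0,"wz":-0.1},{"tx":1.5,"ty":-0.5,"tz":0,"wx":0,"wy":0,"wz":-0.1},{"tx":1.5,"ty":0,"tz":0,"wx":0,"wy":0,"wz":0},{"tx":1.5,"ty":0,"tz":0,"wx":0,"wy":0,"wz":0},{"tx":0,"ty":0,"tz":0,"wx":0,"wy":0,"wz":0},{"tx":0,"ty":0,"tz":0,"wx":0,"wy":0,"wz":0}]' -1 45
python3 -c "
from c import *
togo(PW(-.225,0,.12),PH)"
```

```text
t: 13.45
position: [0.4488, 0.4315, 0.1068]
tcp_rot: [-2.076, -2.351, 0.052]
contact_force: [1.0, -0.8, -1.0]
gripper_width: 0.0359
t 13.45 pos [0.4488 0.4315 0.1068] F [ 1.  -0.8 -1. ] w 0.0359 q6 0.46
now: shift cm [ 3.11 -2.49 -1.31] turn [-0.0274  0.0189  0.024 ]  shift after turn [ 3.08 -2.53 -1.32]
```

```bash
python3 -m creep '[{"tx":1,"ty":-0.8,"tz":0,"wx":-0.027,"wy":0.018,"wz":0.023},{"tx":1,"ty":-0.8,"tz":0.3,"wx":0,"wy":0,"wz":0},{"tx":1,"ty":-0.8,"tz":1,"wx":0,"wy":0,"wz":0},{"tx":0,"ty":0,"tz":1.5,"wx":0,"wy":0,"wz":0},{"tx":0,"ty":0,"tz":1.5,"wx":0,"wy":0,"wz":0},{"tx":0,"ty":0,"tz":1,"wx":0,"wy":0,"wz":0},{"tx":0,"ty":0,"tz":0,"wx":0,"wy":0,"wz":0},{"tx":0,"ty":0,"tz":0,"wx":0,"wy":0,"wz":0}]' -1 45
python3 - <<'E'
from c import *
togo(PW(-.225,0,.03),PH)
print(observe()['joint_positions'].round(2))
for n in('top','side','wrist'): cv2.imwrite(f'pics/{n}8.png',vision.capture(n)[:,:,::-1])
E
```

```text
t: 14.12
position: [0.4158, 0.4581, 0.0459]
tcp_rot: [-2.105, -2.33, 0.017]
contact_force: [0.2, 0.5, -0.9]
gripper_width: 0.0357
t 14.12 pos [0.4158 0.4581 0.0459] F [ 0.2  0.5 -0.9] w 0.0357 q6 0.54
now: shift cm [0.12 0.5  1.59] turn [-0.0085  0.0064  0.0013]  shift after turn [0.11 0.49 1.59]
[ 0.65  0.72  1.39 -0.    1.04  0.54]
```

View pics/top8.png

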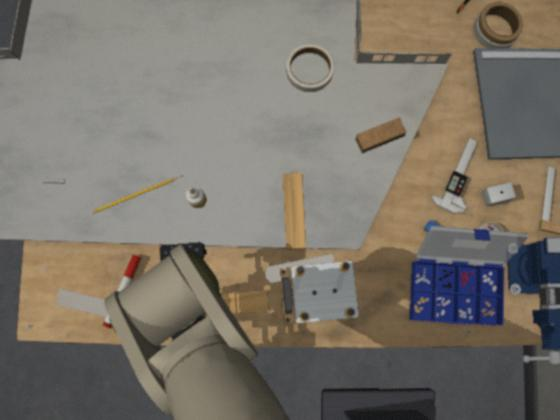

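View pics/side8.png

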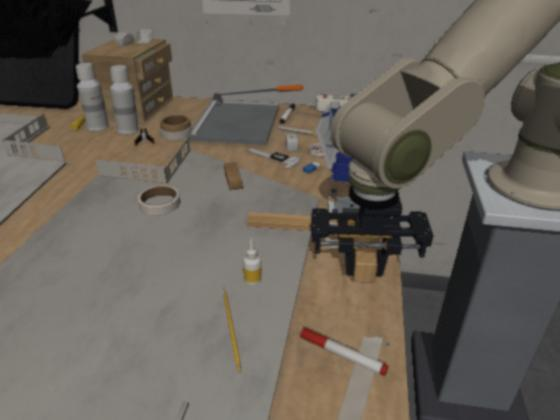

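View pics/wrist8.png

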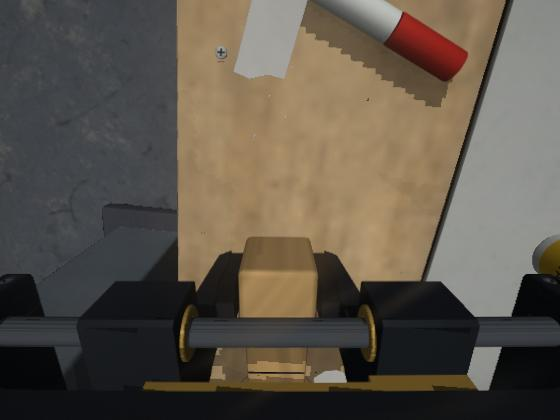

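```bash
python3 -m creep '[{"tx":0.1,"ty":0.49,"tz":1,"wx":-0.008,"wy":0.006,"wz":0.001},{"tx":0,"ty":0,"tz":1,"wx":0,"wy":0,"wz":0},{"tx":0,"ty":0,"tz":0.8,"wx":0,"wy":0,"wz":0},{"tx":0,"ty":0,"tz":0,"wx":0,"wy":0,"wz":0},{"tx":0,"ty":0,"tz":0,"wx":0,"wy":0,"wz":0},{"tx":0,"ty":0,"tz":0,"wx":0,"wy":0,"wz":0}]' -1 45
python3 - <<'E'
from c import *
togo(PW(-.225,0,.0086),PH)
im=vision.capture('top')[:,:,::-1]
s,P,Rm=pose(); hx=-Rm[:,0]; hy=-Rm[:,1]  # wedge x,y axes if aligned
G=P.copy(); u=P[2]-.0086
pts=[G+hx*(x+.054)+hy*y+[0,0,u+z-P[2]] for x,z in((.07,.005),(.016,.014)) for y in(-.018,.018)]
pts+=[PW(-.066,s_*.0215,.027) for s_ in(-1,1)]
print(proj('top',pts).round(1).tolist())
crop(im,215,255,100,75,7.5,'pics/t9.png',proj('top',pts))
E
```

```text
t: 14.77
position: [0.4225, 0.4604, 0.0203]
tcp_rot: [2.107, 2.328, 0.009]
contact_force: [0.1, -0.2, -0.1]
gripper_width: 0.0353
t 14.77 pos [0.4225 0.4604 0.0203] F [ 0.1 -0.2 -0.1] w 0.0353 q6 0.54
now: shift cm [-0.06 -0.21  1.17] turn [ 0.0051 -0.0029 -0.0006]  shift after turn [-0.06 -0.2   1.17]
[[266.1, 285.2], [267.9, 305.6], [235.4, 287.7], [237.1, 308.2], [288.4, 306.8], [286.1, 282.2]]
```

View pics/t9.png

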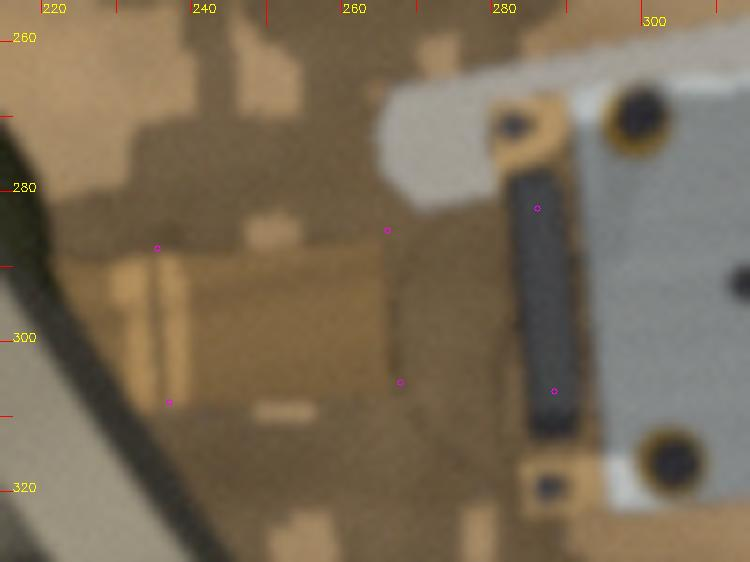

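```bash
python3 - <<'E'
from c import *
T=lambda x,y:(x/7.5+214.5,y/7.5+254.5)
s,P,Rm=pose(); u=P[2]-.0086
A=atz('top',[T(382,243),T(392,400)],u+.005); B=atz('top',[T(155,252),T(155,405)],u+.014)
a,b=A.mean(0),B.mean(0); d=a-b
print('widths',np.linalg.norm(A[0]-A[1]),np.linalg.norm(B[0]-B[1]),'len',np.linalg.norm(d[:2]))
print('wedge heading',np.degrees(np.arctan2(d[1],d[0])),'press',PH-180,'tool',np.degrees(np.arctan2(-Rm[1,0],-Rm[0,0])))
e=lambda w:(lambda v:(v[0]*np.cos(p[2])+v[1]*np.sin(p[2]),-v[0]*np.sin(p[2])+v[1]*np.cos(p[2])))(w[:2]-p[:2])
print('tip press',e(a),'line',e(b),'tcp',e(P))
# cap lateral in this picture, top z .071
C=atz('top',[T(510,183),T(577,420),T(550,175),T(530,432)],.071); print([e(c) for c in C])
E
```

```text
widths 0.036969239770785756 0.035625141310647 len 0.05408328272289615
wedge heading -87.34561992641574 press -84.27024021728434 tool -84.30212259110966
tip press (np.float64(-0.10359258381059105), np.float64(-0.0012267537110030955)) line (np.float64(-0.1575979766594319), np.float64(0.0016747998947546933)) tcp (np.float64(-0.22565863999886598), np.float64(0.0021557673551294947))
[(np.float64(-0.07222492764310498), np.float64(0.024963811634981823)), (np.float64(-0.062265513888910835), np.float64(-0.028810617617797993)), (np.float64(-0.0631400714907511), np.float64(0.025921401396168484)), (np.float64(-0.07290101445728812), np.float64(-0.030477472891690803))]
```

```bash
python3 - <<'E'
from c import *
im=np.mean([vision.capture('top')[:,:,::-1].astype(float) for _ in range(2)],0)
np.save('t10.npy',im)
im=np.clip((im-20)*2,0,255).astype(np.uint8)
crop(im,218,275,60,42,13,'pics/t10.png')
E
```

```text
(no output)
```

View pics/t10.png

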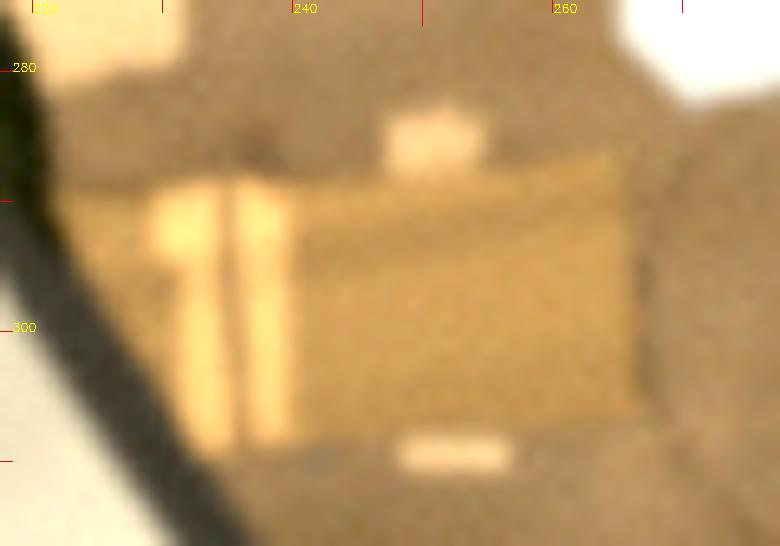

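```bash
python3 -m creep '[{"tx":-0.06,"ty":-0.2,"tz":0.4,"wx":0.005,"wy":-0.003,"wz":-0.001},{"tx":0,"ty":0,"tz":0.4,"wx":0,"wy":0,"wz":0},{"tx":0,"ty":0,"tz":0.1,"wx":0,"wy":0,"wz":0},{"tx":0,"ty":0,"tz":0,"wx":0,"wy":0,"wz":0},{"tx":0,"ty":0,"tz":0,"wx":0,"wy":0,"wz":0}]' -1 45
python3 -c "
from c import *
togo(PW(-.225,0,.0086),PH); print(observe()['ft_torque'].round(2))"
```

```text
t: 15.33
position: [0.4206, 0.4598, 0.0112]
tcp_rot: [2.107, 2.33, 0.001]
contact_force: [-0.2, -0.3, -0.4]
gripper_width: 0.0356
t 15.33 pos [0.4206 0.4598 0.0112] F [-0.2 -0.3 -0.4] w 0.0356 q6 0.54
now: shift cm [-0.02 -0.01  0.26] turn [ 0.0008 -0.0004  0.0006]  shift after turn [-0.02 -0.01  0.26]
[-0.06  0.05  0.01]
```

```bash
python3 -m creep '[{"tx":0,"ty":0,"tz":0.12,"wx":0,"wy":0,"wz":0},{"tx":0,"ty":0,"tz":0.08,"wx":0,"wy":0,"wz":0},{"tx":0,"ty":0,"tz":0,"wx":0,"wy":0,"wz":0}]' -1 45
python3 -m creep '[{"tx":0,"ty":0,"tz":0.06,"wx":0,"wy":0,"wz":0},{"tx":0,"ty":0,"tz":0,"wx":0,"wy":0,"wz":0}]' -1 45
python3 -c "
from c import *
togo(PW(-.225,0,.0086),PH); print(observe()['ft_torque'].round(2))"
```

```text
t: 15.58
position: [0.4207, 0.4599, 0.0091]
tcp_rot: [2.107, 2.33, 0.002]
contact_force: [0.1, 0.1, -0.4]
gripper_width: 0.0353
t: 15.75
position: [0.4208, 0.46, 0.0086]
tcp_rot: [2.107, 2.33, 0.002]
contact_force: [0.3, 0.4, -0.7]
gripper_width: 0.0356
t 15.75 pos [0.4208 0.46   0.0086] F [ 0.3  0.4 -0.7] w 0.0356 q6 0.54
now: shift cm [-0.03 -0.03 -0.  ] turn [ 0.0012 -0.0006  0.0007]  shift after turn [-0.03 -0.03 -0.  ]
[-0.02  0.04 -0.01]
```

```bash
python3 -m creep '[{"tx":0,"ty":0,"tz":0.05,"wx":0,"wy":0,"wz":0},{"tx":0,"ty":0,"tz":0,"wx":0,"wy":0,"wz":0}]' -1 45
python3 -m creep '[{"tx":0,"ty":-0.02,"tz":0.05,"wx":0.001,"wy":0,"wz":0},{"tx":0,"ty":0,"tz":0,"wx":0,"wy":0,"wz":0}]' -1 45
python3 -c "
from c import *
togo(PW(-.225,0,.0086),PH); print(observe()['ft_torque'].round(2))"
```

```text
t: 15.92
position: [0.4209, 0.46, 0.0087]
tcp_rot: [2.106, 2.33, 0.003]
contact_force: [0.5, -1.0, -0.9]
gripper_width: 0.0356
t: 16.08
position: [0.4209, 0.4601, 0.0086]
tcp_rot: [2.107, 2.331, 0.003]
contact_force: [0.0, -0.5, -1.2]
gripper_width: 0.0356
t 16.08 pos [0.4209 0.4601 0.0086] F [ 0.  -0.5 -1.2] w 0.0356 q6 0.54
now: shift cm [-0.05 -0.04 -0.  ] turn [ 0.0012 -0.0011  0.0008]  shift after turn [-0.05 -0.04 -0.  ]
[-0.11  0.06  0.01]
```

```bash
python3 -m creep '[{"tx":-0.5,"ty":-0.03,"tz":0,"wx":0.001,"wy":-0.001,"wz":0.001},{"tx":-0.6,"ty":0,"tz":0,"wx":0,"wy":0,"wz":0},{"tx":-0.6,"ty":0,"tz":0,"wx":0,"wy":0,"wz":0},{"tx":-0.5,"ty":0,"tz":0,"wx":0,"wy":0,"wz":0},{"tx":0,"ty":0,"tz":0,"wx":0,"wy":0,"wz":0},{"tx":0,"ty":0,"tz":0,"wx":0,"wy":0,"wz":0}]' -1 45
python3 - <<'E'
from c import *
togo(PW(-.200,0,.0086),PH)
im=vision.capture('top')[:,:,::-1].astype(float)
im=np.clip((im-20)*1.8,0,255).astype(np.uint8)
crop(im,230,265,80,60,10,'pics/t11.png')
E
```

```text
t: 16.58
position: [0.4232, 0.4358, 0.0086]
tcp_rot: [-2.109, -2.329, -0.002]
contact_force: [-0.0, 1.2, 0.1]
gripper_width: 0.0356
t 16.58 pos [0.4232 0.4358 0.0086] F [-0.   1.2  0.1] w 0.0356 q6 0.51
now: shift cm [-0.11 -0.02 -0.  ] turn [ 0.0007 -0.0009 -0.0009]  shift after turn [-0.11 -0.02 -0.  ]
```

View pics/t11.png

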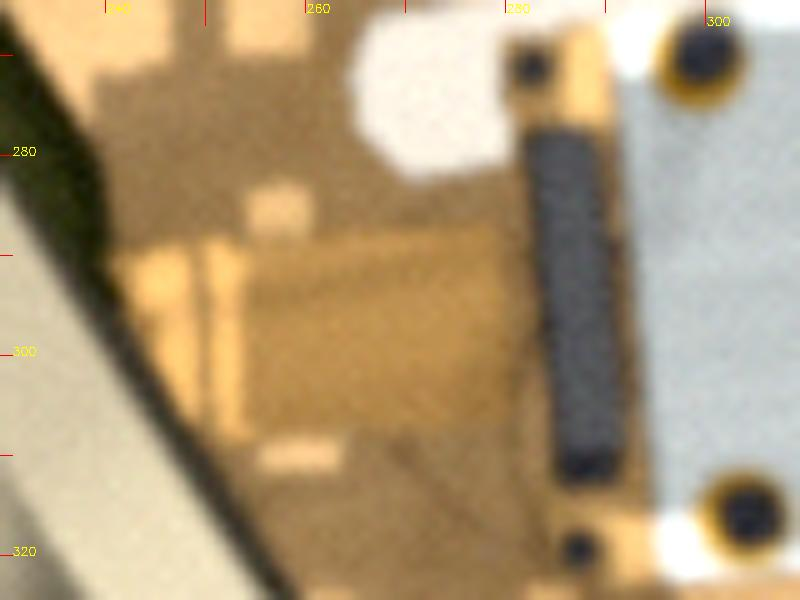

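```bash
python3 - <<'E'
from c import *
T=lambda x,y:(x/10+229.5,y/10+264.5)
e=lambda w:np.round(1000*np.array((lambda v:(v[0]*np.cos(p[2])+v[1]*np.sin(p[2]),-v[0]*np.sin(p[2])+v[1]*np.cos(p[2])))(w[:2]-p[:2])),1)
for n,uv,z in(('screws',[T(533,67),T(580,549)],.011),('tip',[T(505,230),T(520,425)],.005),('line',[T(198,245),T(208,438)],.014),('posts',[T(700,57),T(747,513)],.05),('cap front top',[T(525,130),T(557,450)],.071)):
    A=atz('top',uv,z); print(n,[e(a) for a in A],'mid',e(A.mean(0)))
print('tcp',e(pose()[1]))
E
```

```text
screws [array([-69.8,  42.7]), array([-69.4, -43.3])] mid [-69.6  -0.3]
tip [array([-77.4,  14.5]), array([-78. , -20.4])] mid [-77.7  -3. ]
line [array([-132.1,   16.3]), array([-133.2,  -17.9])] mid [-132.7   -0.8]
posts [array([-41.5,  38.6]), array([-41. , -39.6])] mid [-41.3  -0.5]
cap front top [array([-72.8,  27.4]), array([-72.4, -26.2])] mid [-72.6   0.6]
tcp [-2.01e+02  2.00e-01]
```

```bash
python3 - <<'E'
from c import *
im=vision.capture('top').astype(float); np.save('t11.npy',im)
r=im[...,2]/(im[...,0]+1)  # b/r
v=np.clip((r-.3)/.5*255,0,255).astype(np.uint8)
crop(cv2.cvtColor(v,cv2.COLOR_GRAY2BGR),230,265,80,60,10,'pics/r11.png')
print(np.round(r[280:315:1,[258,264,270,276]],2).T.tolist())
E
```

```text
[[0.57, 0.61, 0.6, 0.59, 0.59, 0.58, 0.59, 0.58, 0.55, 0.54, 0.53, 0.52, 0.52, 0.5, 0.48, 0.5, 0.53, 0.49, 0.53, 0.52, 0.53, 0.49, 0.51, 0.52, 0.5, 0.53, 0.5, 0.52, 0.55, 0.6, 0.6, 0.61, 0.59, 0.58, 0.59], [0.58, 0.59, 0.6, 0.58, 0.61, 0.59, 0.56, 0.56, 0.54, 0.5, 0.51, 0.52, 0.5, 0.52, 0.5, 0.52, 0.52, 0.52, 0.53, 0.5, 0.5, 0.51, 0.52, 0.52, 0.53, 0.51, 0.52, 0.52, 0.55, 0.61, 0.61, 0.6, 0.6, 0.6, 0.58], [0.9, 0.88, 0.81, 0.71, 0.61, 0.6, 0.57, 0.56, 0.52, 0.52, 0.52, 0.5, 0.53, 0.53, 0.53, 0.52, 0.5, 0.52, 0.5, 0.51, 0.51, 0.5, 0.52, 0.51, 0.53, 0.51, 0.52, 0.52, 0.56, 0.6, 0.6, 0.59, 0.58, 0.61, 0.6], [0.91, 0.88, 0.79, 0.67, 0.61, 0.6, 0.6, 0.52, 0.51, 0.54, 0.52, 0.52, 0.52, 0.52, 0.49, 0.52, 0.51, 0.5, 0.5, 0.5, 0.5, 0.52, 0.53, 0.5, 0.5, 0.53, 0.53, 0.58, 0.59, 0.6, 0.59, 0.62, 0.58, 0.61, 0.6]]
```

View pics/r11.png

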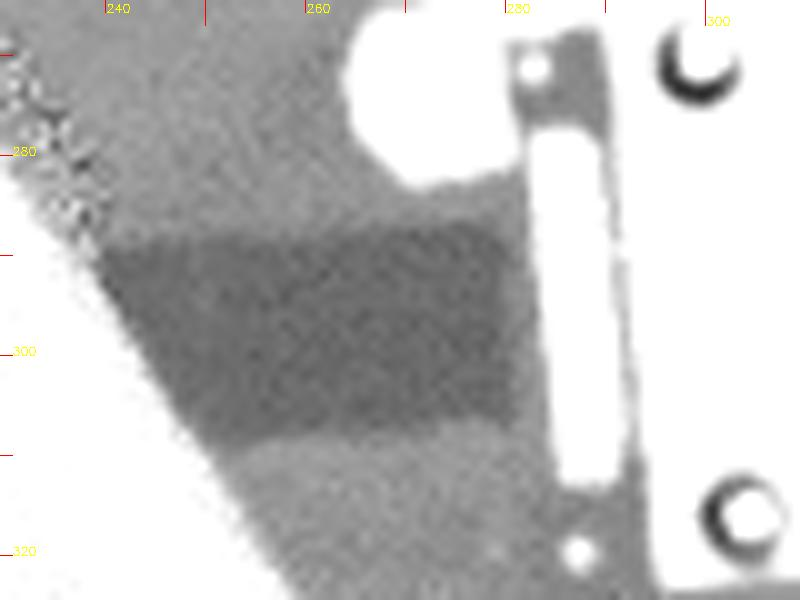

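```bash
cat > fitw.py <<'E'
from c import *
from scipy.ndimage import gaussian_filter
from scipy.optimize import least_squares
def edges(im,cols,ylo,yhi,ym,th=.555):
    r=gaussian_filter(im[...,2]/(im[...,0]+1),.8); up=[];dn=[]
    for c in cols:
        for y in range(ym,ylo,-1):
            if r[y-1,c]>th: up.append((c,y-(th-r[y,c])/(r[y-1,c]-r[y,c]))); break
        for y in range(ym,yhi):
            if r[y+1,c]>th: dn.append((c,y+(th-r[y,c])/(r[y+1,c]-r[y,c]))); break
    return np.array(up),np.array(dn)
def fitlat(im,cols,ylo=280,yhi=315,ym=298,bottom=0.):
    up,dn=edges(im,cols,ylo,yhi,ym)
    s,P,Rm=pose(); cal=vision.calibration('top')
    tx=-Rm[:2,0]/np.linalg.norm(Rm[:2,0])
    def f(v):
        th=v[1]; d=np.array([tx[0]*np.cos(th)-tx[1]*np.sin(th),tx[0]*np.sin(th)+tx[1]*np.cos(th)]); n=np.array([-d[1],d[0]])
        res=[]
        for pts,sg in((up,1),(dn,-1)):
            g=np.linspace(.03,.124,60); lx=g-.054
            z=bottom+(np.zeros_like(g) if sg>0 else 5e-3+(0.07-lx)/6)
            W=np.c_[P[:2]+g[:,None]*d+n*(sg*.018+v[0]),z]
            uv=proj('top',W,cal); o=np.argsort(uv[:,0])
            res.append(np.interp(pts[:,0],uv[o,0],uv[o,1])-pts[:,1])
        return np.concatenate(res)
    r=least_squares(f,[0,0]); print('lateral mm at TCP',r.x[0]*1000,'yaw deg',np.degrees(r.x[1]),'tip lateral rel tool axis',1000*(r.x[0]+.124*r.x[1]),'rms px',np.sqrt(np.mean(r.fun**2)), 'up mean',r.fun[:len(up)].mean(),'dn',r.fun[len(up):].mean())
    return r.x
E
python3 - <<'E'
from fitw import *
im=np.load('t11.npy')
fitlat(im,range(256,279))
fitlat(im,range(254,277))
o,_=ray('top',[(0,0)]); print('cam',o)
E
```

```text
lateral mm at TCP -0.12417357342258775 yaw deg -0.6085934737545272 tip lateral rel tool axis -1.4412966038951962 rms px 0.27397305230495855 up mean 0.09117013367579543 dn -0.08949128800555459
lateral mm at TCP 0.07847550871521651 yaw deg -0.7295138649327801 tip lateral rel tool axis -1.500344432656034 rms px 0.29991179026455844 up mean 0.14850268870296315 dn -0.14569742085140175
cam [0.39861703 0.31318805 0.98023413]
```

```bash
sed -i 's/if sg>0 else/if sg<0 else/' fitw.py; python3 - <<'E'
from fitw import *
im=np.load('t11.npy')
fitlat(im,range(256,279))
fitlat(im,range(252,277))
# cap edges top lateral by same channel & screws
r=im[...,2]/(im[...,0]+1)
e=lambda w:np.round(1000*np.array((lambda v:(v[0]*np.cos(p[2])+v[1]*np.sin(p[2]),-v[0]*np.sin(p[2])+v[1]*np.cos(p[2])))(w[:2]-p[:2])),2)
def cent(x0,x1,y0,y1,th=.7):
    w=np.clip(r[y0:y1,x0:x1]-.55,0,.5); Y,X=np.mgrid[y0:y1,x0:x1]; return (w*X).sum()/w.sum(),(w*Y).sum()/w.sum()
a=cent(281,285,269,274); b=cent(285,290,317,322); print(a,b)
A=atz('top',[a,b],.011); print(e(A[0]),e(A[1]),e(A.mean(0)), 'yaw of screws vs press', np.degrees(np.arctan2(*(A[0]-A[1])[[1,0]]))-(PH-90))
E
```

```text
lateral mm at TCP -0.279699468600276 yaw deg -0.6098122753295573 tip lateral rel tool axis -1.5994602395240674 rms px 0.27476552978540497 up mean -0.09259689234142629 dn 0.09260366956992218
lateral mm at TCP 0.2140336259409544 yaw deg -0.8987640197558715 tip lateral rel tool axis -1.7310789006157612 rms px 0.2763121728811345 up mean -0.016425998593422263 dn 0.016366344057478274
(np.float64(282.6405902923506), np.float64(271.0028570773273)) (np.float64(287.3580037070182), np.float64(319.56933680484525))
[-70.06  43.08] [-69.69 -43.53] [-69.87  -0.22] yaw of screws vs press 0.24311834336872895
```

```bash
python3 -m creep '[{"tx":0,"ty":-0.02,"tz":0,"wx":0,"wy":0,"wz":-0.014},{"tx":0,"ty":0,"tz":0,"wx":0,"wy":0,"wz":0},{"tx":0,"ty":0,"tz":0,"wx":0,"wy":0,"wz":0}]' -1 45
python3 - <<'E'
from fitw import *
im=vision.capture('top').astype(float)
v=fitlat(im,range(256,279));fitlat(im,range(252,277))
togo(PW(-.2,0,.0086),PH)
E
```

```text
t: 16.93
position: [0.4229, 0.436, 0.0086]
tcp_rot: [2.089, 2.346, 0.001]
contact_force: [0.8, -1.0, 1.5]
gripper_width: 0.0358
lateral mm at TCP 0.35534469316456935 yaw deg -0.9651392980528616 tip lateral rel tool axis -1.7334177597701876 rms px 0.3390172034185127 up mean -0.16851018411163118 dn 0.16833110926532785
lateral mm at TCP -0.1685271278343931 yaw deg -0.6379195530531512 tip lateral rel tool axis -1.5491179017242815 rms px 0.31533660139433234 up mean -0.107807048180307 dn 0.10763553836261736
t 16.98 pos [0.4229 0.436  0.0086] F [ 1.2 -1.   0.4] w 0.0357 q6 0.49
now: shift cm [-0.13 -0.01 -0.  ] turn [ 0.0007 -0.0002  0.0154]  shift after turn [-0.13 -0.01 -0.  ]
```

```bash
python3 -c "
from c import *
togo(PW(-.125,0,.0086),PH+.88)"
python3 -m creep '[{"tx":-0.3,"ty":0,"tz":0,"wx":0,"wy":0,"wz":0},{"tx":-0.3,"ty":0,"tz":0,"wx":0,"wy":0,"wz":0},{"tx":-0.3,"ty":0,"tz":0,"wx":0,"wy":0,"wz":0},{"tx":0,"ty":0,"tz":0,"wx":0,"wy":0,"wz":0}]' -1 45
python3 -c "
from c import *
togo(PW(-.125,0,.0086),PH+.88); print(observe()['ft_torque'].round(2))"
```

```text
t 16.98 pos [0.4229 0.436  0.0086] F [ 1.2 -1.   0.4] w 0.0357 q6 0.49
now: shift cm [-7.63 -0.12 -0.01] turn [ 0.0007 -0.0002  0.0001]  shift after turn [-7.63 -0.12 -0.  ]
t: 17.32
position: [0.424, 0.4269, 0.0086]
tcp_rot: [-2.089, -2.346, -0.003]
contact_force: [0.1, 0.2, 0.3]
gripper_width: 0.0359
t 17.32 pos [0.424  0.4269 0.0086] F [0.1 0.2 0.3] w 0.0359 q6 0.48
now: shift cm [-6.71 -0.12 -0.01] turn [ 0.0012 -0.0012  0.0004]  shift after turn [-6.71 -0.12 -0.  ]
[-0.13  0.05 -0.02]
```

```bash
python3 -m creep '[{"tx":-0.3,"ty":-0.01,"tz":0,"wx":0,"wy":0,"wz":0},{"tx":-0.3,"ty":-0.01,"tz":0,"wx":0,"wy":0,"wz":0},{"tx":-0.3,"ty":0,"tz":0,"wx":0,"wy":0,"wz":0},{"tx":0,"ty":0,"tz":0,"wx":0,"wy":0,"wz":0}]' -1 45
python3 -c "
from c import *
togo(PW(-.125,0,.0086),PH+.88); print(observe()['ft_torque'].round(2))"
```

```text
t: 17.65
position: [0.4249, 0.4168, 0.0085]
tcp_rot: [-2.089, -2.346, -0.003]
contact_force: [-0.4, 0.4, 0.4]
gripper_width: 0.0359
t 17.65 pos [0.4249 0.4168 0.0085] F [-0.4  0.4  0.4] w 0.0359 q6 0.46
now: shift cm [-5.7  -0.09 -0.01] turn [ 0.0012 -0.0012  0.0002]  shift after turn [-5.7  -0.09 -0.01]
[-0.11 -0.02 -0.03]
```

```bash
python3 -m creep '[{"tx":-0.4,"ty":-0.005,"tz":0,"wx":0.001,"wy":-0.001,"wz":0},{"tx":-0.4,"ty":-0.005,"tz":0,"wx":0,"wy":0,"wz":0},{"tx":-0.4,"ty":-0.005,"tz":0,"wx":0,"wy":0,"wz":0},{"tx":-0.4,"ty":-0.005,"tz":0,"wx":0,"wy":0,"wz":0},{"tx":0,"ty":0,"tz":0,"wx":0,"wy":0,"wz":0}]' -1 45
python3 -c "
from c import *
togo(PW(-.125,0,.0086),PH+.88); print(observe()['ft_torque'].round(2))"
```

```text
t: 18.07
position: [0.4267, 0.3991, 0.0085]
tcp_rot: [-2.09, -2.346, -0.0]
contact_force: [0.4, 0.3, 0.2]
gripper_width: 0.0357
t 18.07 pos [0.4267 0.3991 0.0085] F [0.4 0.3 0.2] w 0.0357 q6 0.44
now: shift cm [-3.92 -0.07 -0.01] turn [ 0.     -0.0002  0.0001]  shift after turn [-3.92 -0.07 -0.01]
[-0.1   0.06 -0.01]
```

```bash
python3 -m creep '[{"tx":-0.4,"ty":-0.007,"tz":0,"wx":0,"wy":0,"wz":0},{"tx":-0.4,"ty":-0.007,"tz":0,"wx":0,"wy":0,"wz":0},{"tx":-0.4,"ty":-0.007,"tz":0,"wx":0,"wy":0,"wz":0},{"tx":0,"ty":0,"tz":0,"wx":0,"wy":0,"wz":0}]' -1 55
python3 -c "
from c import *
togo(PW(-.125,0,.0086),PH+.88); print(observe()['ft_torque'].round(2))"
```

```text
t: 18.4
position: [0.428, 0.3857, 0.0086]
tcp_rot: [-2.09, -2.346, -0.0]
contact_force: [1.0, -0.7, -0.7]
gripper_width: 0.0355
t 18.4 pos [0.428  0.3857 0.0086] F [ 1.  -0.7 -0.7] w 0.0355 q6 0.41
now: shift cm [-2.57 -0.05 -0.01] turn [-0.     -0.0002 -0.    ]  shift after turn [-2.57 -0.05 -0.  ]
[-0.14  0.08 -0.  ]
```

```bash
python3 -m creep '[{"tx":-0.2,"ty":-0.004,"tz":0,"wx":0,"wy":0,"wz":0},{"tx":-0.2,"ty":-0.004,"tz":0,"wx":0,"wy":0,"wz":0}]' -1 55;  python3 -m creep '[{"tx":-0.2,"ty":-0.004,"tz":0,"wx":0,"wy":0,"wz":0},{"tx":-0.2,"ty":-0.004,"tz":0,"wx":0,"wy":0,"wz":0}]' -1 55; python3 -c "
from c import *
togo(PW(-.125,0,.0086),PH+.88); print(observe()['ft_torque'].round(2))"
```

```text
t: 18.57
position: [0.4285, 0.3818, 0.0086]
tcp_rot: [-2.09, -2.345, -0.001]
contact_force: [-1.2, 10.2, -0.8]
gripper_width: 0.0351
t: 18.73
position: [0.4289, 0.3797, 0.0089]
tcp_rot: [-2.089, -2.343, -0.009]
contact_force: [-0.3, 9.5, -0.1]
gripper_width: 0.0357
t 18.73 pos [0.4289 0.3797 0.0089] F [-0.3  9.5 -0.1] w 0.0357 q6 0.4
now: shift cm [-1.96 -0.06  0.02] turn [ 0.0025 -0.0055 -0.0011]  shift after turn [-1.96 -0.06  0.03]
[1.22 0.31 0.01]
```

```bash
python3 -m creep '[{"tx":-0.25,"ty":-0.005,"tz":0.03,"wx":0.002,"wy":-0.005,"wz":-0.001},{"tx":-0.25,"ty":-0.005,"tz":0.02,"wx":0,"wy":-0.003,"wz":0},{"tx":-0.25,"ty":-0.005,"tz":0.02,"wx":0,"wy":-0.003,"wz":0}]' -1 60; python3 - <<'E'
from c import *
togo(PW(-.125,0,.0086),PH+.88); print(observe()['ft_torque'].round(2))
im=vision.capture('side')[:,:,::-1]; cv2.imwrite('pics/s12f.png',im)
crop(im,290,170,120,90,6.5,'pics/s12.png')
E
```

```text
t: 18.98
position: [0.4295, 0.3754, 0.0087]
tcp_rot: [2.09, 2.344, 0.006]
contact_force: [-0.1, 8.9, -0.0]
gripper_width: 0.0357
t 18.98 pos [0.4295 0.3754 0.0087] F [-0.1  8.9 -0. ] w 0.0357 q6 0.4
now: shift cm [-1.53 -0.07  0.01] turn [ 0.0037 -0.0013 -0.0007]  shift after turn [-1.53 -0.08  0.01]
[1.28 0.27 0.01]
```

View pics/s12.png

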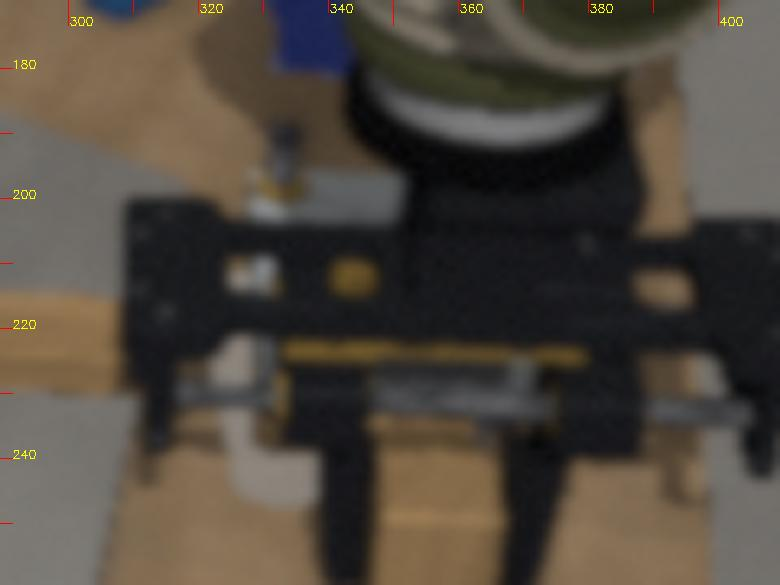

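```bash
python3 -m creep '[{"tx":-0.25,"ty":-0.008,"tz":0.02,"wx":0.003,"wy":-0.004,"wz":-0.001},{"tx":-0.25,"ty":-0.008,"tz":0.02,"wx":0,"wy":-0.003,"wz":0},{"tx":-0.25,"ty":-0.008,"tz":0.02,"wx":0,"wy":-0.003,"wz":0},{"tx":-0.25,"ty":-0.008,"tz":0.02,"wx":0,"wy":-0.003,"wz":0},{"tx":-0.25,"ty":-0.008,"tz":0.02,"wx":0,"wy":-0.003,"wz":0}]' -1 60; python3 - <<'E'
from c import *
togo(PW(-.125,0,.0086),PH+.88); print(observe()['ft_torque'].round(2))
im=vision.capture('top')[:,:,::-1]; cv2.imwrite('pics/t13f.png',im)
crop(im,235,250,128,80,6,'pics/t13.png')
cv2.imwrite('pics/w13.png',vision.capture('wrist')[:,:,::-1])
E
```

```text
t: 19.45
position: [0.4304, 0.3686, 0.0086]
tcp_rot: [2.086, 2.34, 0.004]
contact_force: [-0.4, 8.5, 0.1]
gripper_width: 0.0355
t 19.45 pos [0.4304 0.3686 0.0086] F [-0.4  8.5  0.1] w 0.0355 q6 0.39
now: shift cm [-0.85 -0.09  0.  ] turn [ 0.0064  0.0031 -0.0007]  shift after turn [-0.85 -0.09  0.  ]
[ 1.46  0.33 -0.08]
```

View pics/t13.png

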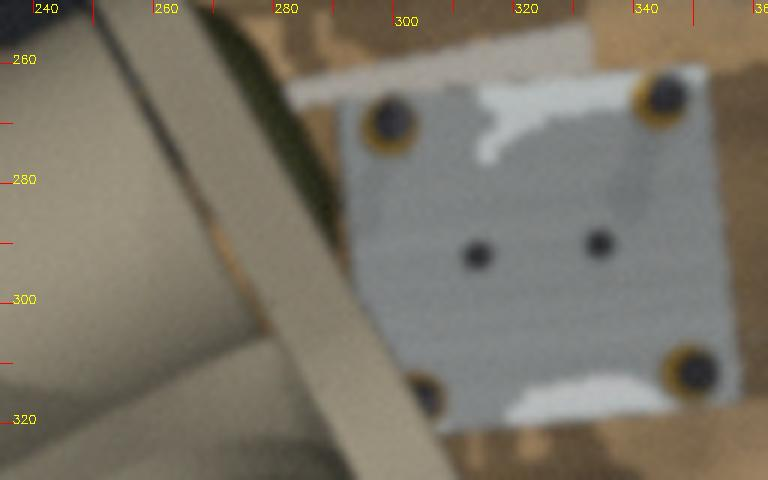

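View pics/w13.png

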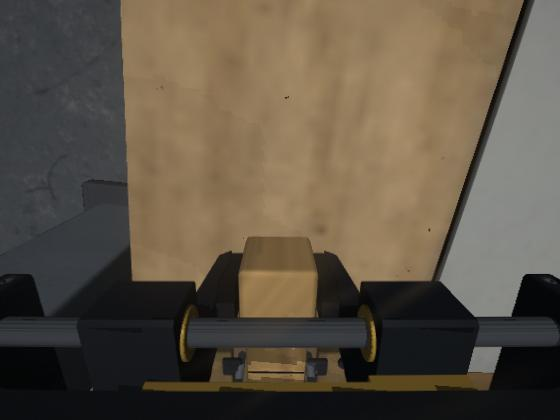

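```bash
python3 -m creep '[{"tx":-0.25,"ty":-0.02,"tz":0.01,"wx":0.006,"wy":0.002,"wz":-0.001},{"tx":-0.25,"ty":-0.02,"tz":0.01,"wx":0,"wy":-0.001,"wz":0},{"tx":-0.25,"ty":-0.02,"tz":0.01,"wx":0,"wy":-0.001,"wz":0},{"tx":-0.25,"ty":-0.02,"tz":0.01,"wx":0,"wy":-0.001,"wz":0}]' -1 60; python3 - <<'E'
from c import *
togo(PW(-.125,0,.0086),PH+.88); print(observe()['ft_torque'].round(2))
im=vision.capture('side'); np.save('s14.npy',im)
a=cv2.imread('pics/side0.png')
cv2.imwrite('pics/s14.png',np.hstack([cv2.resize(x[175:245,315:385],None,fx=5.7,fy=5.7,interpolation=cv2.INTER_CUBIC) for x in(a,im[:,:,::-1])]))
E
```

```text
t: 19.88
position: [0.4307, 0.3628, 0.0087]
tcp_rot: [-2.089, -2.346, -0.01]
contact_force: [-0.3, 9.1, -0.9]
gripper_width: 0.0355
t 19.88 pos [0.4307 0.3628 0.0087] F [-0.3  9.1 -0.9] w 0.0355 q6 0.37
now: shift cm [-0.26 -0.05  0.01] turn [ 0.0047 -0.0044  0.0003]  shift after turn [-0.26 -0.05  0.01]
[1.18 0.2  0.05]
```

View pics/s14.png

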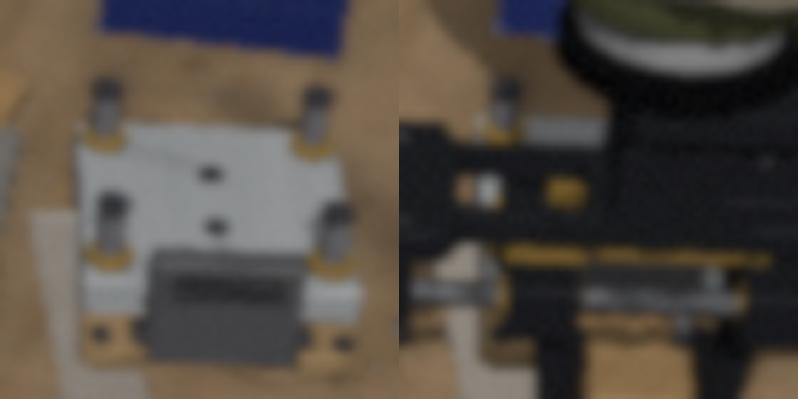

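```bash
python3 - <<'E'
from c import *
a=cv2.imread('pics/side0.png').astype(float).mean(2); b=np.load('s14.npy').astype(float).mean(2)
for c in range(338,352,2):
    f=lambda im:[round(x) for x in im[188:201,c:c+2].mean(1)]
    A=f(a);B=f(b); print(c,A,B)
e=PW(.055,.02,.024); q=proj('side',[e,e+[0,0,.004]]); print(q)
E
```

```text
338 [89, 88, 88, 90, 92, 92, 92, 96, 110, 128, 135, 134, 132] [61, 60, 60, 61, 62, 63, 68, 79, 89, 92, 89, 78, 54]
340 [92, 92, 93, 93, 95, 96, 96, 96, 106, 128, 138, 139, 137] [63, 63, 62, 64, 65, 66, 70, 79, 90, 95, 93, 82, 58]
342 [94, 94, 93, 94, 96, 98, 98, 99, 109, 129, 139, 140, 138] [62, 64, 64, 64, 65, 68, 70, 80, 90, 95, 94, 85, 61]
344 [94, 94, 93, 94, 97, 99, 101, 103, 114, 131, 139, 140, 139] [44, 54, 60, 64, 66, 68, 72, 80, 90, 95, 94, 85, 61]
346 [92, 94, 94, 95, 97, 99, 100, 104, 116, 134, 140, 140, 141] [17, 32, 48, 60, 65, 68, 70, 77, 89, 94, 96, 86, 64]
348 [91, 93, 94, 94, 98, 100, 101, 103, 114, 129, 139, 141, 141] [7, 15, 28, 45, 58, 65, 68, 75, 86, 92, 92, 84, 64]
350 [93, 94, 93, 92, 94, 96, 98, 100, 109, 127, 137, 140, 142] [8, 5, 14, 22, 38, 49, 54, 59, 65, 64, 61, 54, 42]
[[341.28211251 196.45953912]
 [341.41435309 194.93986032]]
```

```bash
python3 -m creep '[{"tx":-0.25,"ty":-0.02,"tz":0.02,"wx":0.005,"wy":-0.005,"wz":0},{"tx":-0.22,"ty":-0.01,"tz":0.01,"wx":0,"wy":-0.001,"wz":0}]' -1 60; python3 - <<'E'
from c import *
togo(PW(-.125,0,.0086),PH+.88); print(observe()['ft_torque'].round(2))
E
```

```text
t: 20.1
position: [0.4309, 0.3599, 0.0086]
tcp_rot: [-2.089, -2.346, -0.004]
contact_force: [-0.8, 8.6, -1.8]
gripper_width: 0.0355
t 20.1 pos [0.4309 0.3599 0.0086] F [-0.8  8.6 -1.8] w 0.0355 q6 0.37
now: shift cm [ 0.02 -0.03 -0.  ] turn [ 0.0016 -0.0022  0.0002]  shift after turn [ 0.02 -0.03 -0.  ]
[1.2  0.19 0.02]
```

```bash
python3 -m creep '[{"tx":0,"ty":0,"tz":0,"wx":0,"wy":0,"wz":0},{"tx":0,"ty":0,"tz":0,"wx":0,"wy":0,"wz":0}]' -1 60; python3 - <<'E'
from c import *
togo(PW(-.125,0,.0086),PH+.88)
for i in range(4): b=vision.capture('side').astype(float)
a=cv2.imread('pics/side0.png').astype(float)[:,:,::-1]
for im in(a,b):
    pr=gray=im.mean(2)[188:199,338:346].mean(1); lo=pr[3:6].mean();hi=pr[8:].max(); m=(lo+hi)/2
    i=[k for k in range(5,10) if pr[k]<m<=pr[k+1]][0]; print(188+i+(m-pr[i])/(pr[i+1]-pr[i]),lo,hi)
cv2.imwrite('pics/s15.png',b[:,:,::-1]); cv2.imwrite('pics/w15.png',vision.capture('wrist')[:,:,::-1]); print(observe()['position'],observe()['contact_force'])
E
```

```text
t: 20.27
position: [0.4309, 0.3599, 0.0085]
tcp_rot: [-2.089, -2.346, -0.004]
contact_force: [0.2, 0.9, 0.1]
gripper_width: 0.0353
t 20.27 pos [0.4309 0.3599 0.0085] F [0.2 0.9 0.1] w 0.0353 q6 0.37
now: shift cm [ 0.03 -0.03 -0.01] turn [ 0.0018 -0.0021  0.0008]  shift after turn [ 0.03 -0.03 -0.01]
196.33150984682715 94.58333333333333 137.45833333333331
194.6965471447543 65.19444444444444 93.375
[0.4308537  0.35986759 0.00855734] [-0.65576717  1.29781619  0.18393034][ WARN:0@5.881] global loadsave.cpp:1063 imwrite_ Unsupported depth image for selected encoder is fallbacked to CV_8U.
```

View pics/w15.png

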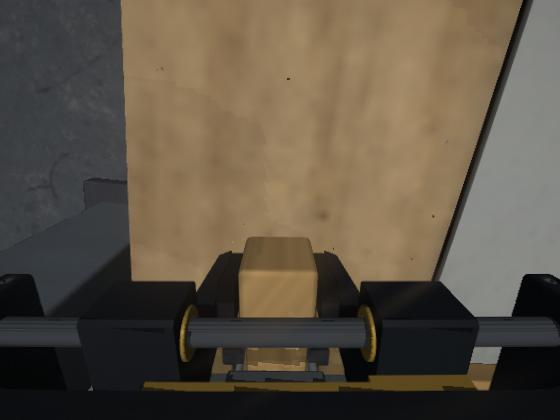

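View pics/s15.png

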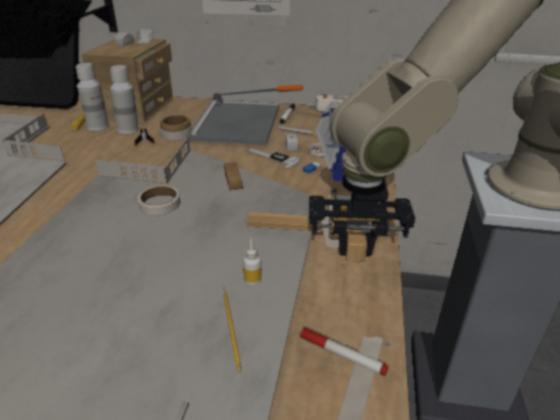

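The wedge is stable and the plate is about 4 mm up, so I'm handing it in.

```bash
python3 -c "
from cell import order,observe
print(order.job_done()); s=observe(); print(s['t'],s['position'],s['contact_force'],s['gripper_width'])"
```

```text
the job is handed in; nothing more can be done
None
the job is handed in; nothing more can be done
```

I pulled the cap up to its stop, left it there, and pushed the wedge in flat on the bench until the plate was about 4 mm off its base. I handed in just after 20.3 s (last clock reading), with the wedge still gripped at a 60 N setting and the plate resting on it.

- **Cap:** It rose 26.4 mm before stopping, against a stated stop of 26 mm. A side picture then showed it raised, with both pins visible below it. The arm hid it from the side camera at the end, so I have no clear final picture of it.
- **Plate gap:** Arm position put the wedge's dark line within 0.3 mm of the plate's front edge, which gives a gap of about 4.05 mm. The side picture of the plate's back edge gave about 4.3 mm. The two agree within the picture's accuracy, and I could not see the line meet the edge directly.
- **Wedge:** It passed between the pins with no noticeable side force. Pushing took about 9–10 N, slightly under the stated 10 to 15 N. Once the push was relaxed, it stayed where it was with about 1 N left.
- **Wedge angle:** The top camera suggested it sat about 0.7° crooked in the gripper, so I turned the tool to correct for that before pushing it in.
- **Other things:** The packing strip, cork block and glue bottle were not touched.

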